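# Right the fallen bottles, load the caddy and carry it to the outgoing mat

### The arm

A 6-joint arm with a two-finger parallel gripper is mounted at the origin on the work surface. World frame = base frame: x ahead of the robot, y to its left, z up, the work surface at z = 0. Lengths are in mm, angles in rad, forces in N, time in s.
With the tool pointing down it reaches from about 350 to 850 mm from the base axis. Payload 8.1 kg.
Tool frame: the origin (TCP) lies midway between the tips of the shut fingers; the grasp point (between the pads) lies 19 mm behind it (robot.hold_point_z is the distance from the TCP to the grasp point, in mm); z points along the fingers, y is the line along which they close (so a half turn about z gives the same grasp; the last joint's range is limited). The gripper opens to 85 mm and grips with 20 to 120 N. Pads are 22 mm wide; open, the fingers measure 114 mm over their backs; the gripper's body (76 mm by 85 mm) begins 54 mm behind the grasp point. The pads swing forward as they close: fully open they stand 13 mm farther back than shut.
Start: joints at [-1.367, 0.13, 1.488, -0, 1.523, -0.085], TCP at [170.901, -575.15, 195.392] pointing down, gripper open.
Joint ranges: [-2.96, 2.96], [-0.89, 2.26], [0.02, 2.5], [-1.34, 4.48], [0, 2.73], [-2.66, 2.66]. Speed limits (rad/s): [2.39, 2.39, 2.79, 3.14, 3.14, 3.14].

### API

Orientations are given as a unit quaternion [x, y, z, w].
In Python, from cell import sensors, cams, workorder, robot gives the robot as it stands.
- The arm moves only by the shell command python3 -m inch 'ROWS' [FORCE]. ROWS is JSON, a list that holds one entry, the list of rows, each a list of 7 numbers: the shift along the tool's x, y, z as a fraction of full scale, then the turn, a rotation vector about the tool's x, y, z as a fraction of full scale, then the opening, from 0 (shut) to 1 (fully open). In form: [[[tx, ty, tz, ax, ay, az, hand], ...]]. A call has exactly 5 rows; each row is the pose to reach, as a shift and turn from the pose commanded when the call began, along the tool's axes at that moment; what a row does not reach only later rows make up. Full scale, the value 1, is 0.3 m for a shift and 0.5 rad for a turn. A row lasts 1/8 s, in which the tool goes at most 62.5 mm and 10.7 degrees, less where a joint would pass 70% of its speed; a pose out of reach is approached as far as the arm can. A call with a number of a shift or a turn outside -1 to 1 is refused whole. A call with a gripper value outside its range is refused whole. The fingers move at their own pace and stop on an object; FORCE is the grip in N (left out, the last holds). Time passes only in rows, so rows that repeat a pose let the fingers close, or fill a call up. It gives the time, the measured TCP pose, the force, the opening and the grip force at its end, in the units of the state.
- sensors.observe(): the state, without advancing time (a new reading comes with each control period).
- cams.read_camera(name): name is "scene" or "top"; returns (picture, depth): 384x512x3 uint8, red, green, blue; 384x512 float32, mm along the optical axis (not along the pixel's ray), 0 where there is no reading.
- cams.camera_model(name): a dict with "vertical_fov" (degrees; the focal length in pixels is half the picture's height over the tangent of half this angle, whatever the lens; pixels are square), "cx", "cy" (the principal point, pixels), "R" (3x3) and "t" (3): a world point X has camera coordinates R X + t. Camera axes: x right, y down, z forward; pixel columns grow to the right and rows downward; lengths in mm; the calibration is good to about 2 mm. A picture is of the moment at which its call begins. camera_model takes no time and is no camera call.
- workorder.sign_off(): hands the job in; it is judged then, once.
The state is a dict: "time": time; "joints": joint angles; "joint_velocities": joint speeds; "joint_torque": joint torques, N m; "position": TCP position; "eef_rot": TCP orientation; "ft_force": force on the tool from outside, world axes, zero at the start; "moment": the same for the moment, N m; "grip_width": opening from 0.0 (shut) to 1.0 (fully open); "grasp_force": force on a finger pad.
Only numpy, scipy, OpenCV 4.12 (cv2) and the standard library are available. Lean on these libraries where they do the work, as an engineer would, in place of code of your own. Each camera call takes 0.05 s, during which the arm holds its last target. There are 200 camera calls.

### The job

Some bottles have fallen over on the packing bench (three or four of them). Stand every one of them upright, cap up, in the wells of the carrying caddy, one to a well, where the caddy is, then lift the loaded caddy by its bar and carry it level across the bench, and set it down in the middle of the black outgoing mat with all bottles still standing in it. Leave the other things on the bench where they are.

Things in the scene. Friction and masses are not known exactly. Their poses are not given: they have to be found in the camera images.
- bottle0_center (a point): square white bottle with round black cap, at first lying, cap away from the robot, turned 20 to 63 deg left or right. Body 46 x 46 mm, 74 mm long; cap 34 mm across, 36 mm long; 110 mm overall, 0.11 kg. Point: its middle, on the long axis, 55 mm from each end. +x runs from foot to cap (up when it stands); y, z square to the flat sides. None if absent
- bottle1_center (a point): square white bottle with round black cap, at first lying, cap away from the robot, turned 20 to 63 deg left or right. Body 46 x 46 mm, 74 mm long; cap 34 mm across, 36 mm long; 110 mm overall, 0.11 kg. Point: its middle, on the long axis, 55 mm from each end. +x runs from foot to cap (up when it stands); y, z square to the flat sides. None if absent
- bottle2_center (a point): square white bottle with round black cap, at first lying, cap away from the robot, turned 20 to 63 deg left or right. Body 46 x 46 mm, 74 mm long; cap 34 mm across, 36 mm long; 110 mm overall, 0.11 kg. Point: its middle, on the long axis, 55 mm from each end. +x runs from foot to cap (up when it stands); y, z square to the flat sides. None if absent
- bottle3_center (a point): square white bottle with round black cap, at first lying, cap away from the robot, turned 20 to 63 deg left or right. Body 46 x 46 mm, 74 mm long; cap 34 mm across, 36 mm long; 110 mm overall, 0.11 kg. Point: its middle, on the long axis, 55 mm from each end. +x runs from foot to cap (up when it stands); y, z square to the flat sides. None if absent
- caddy: grey carrying caddy, loose, 0.4 kg: tray 160 (x) by 146 mm (y), walls 55 mm high, floor 5 mm, with four square wells, one bottle each (centres x = +-46, y = +-39 mm; 58 x 58 mm inside, sides along x and y, so a bottle must be turned square to enter). End posts 30 mm wide (y) at x = +-75 mm, y = 0 carry a level bar along x over the middle. Origin: centre of underside
- caddy_bar (a point): the middle of the caddy's carrying bar, 139 mm above the caddy's underside; the bar runs along the caddy's x, is 16 mm wide (y) and 14 mm high, and clears the tops of bottles standing in the wells (115 mm above the underside) by 17 mm
- mat_top (a point): the centre of the top face of the black rubber outgoing mat, 240 mm (x) by 190 mm (y), 4 mm thick, fixed to the bench on the other side from the caddy
- tub: bystander: round white tub with blue lid, 84 mm across, 120 mm tall, standing; origin under its centre
- tape: bystander: roll of brown tape lying flat, 90 mm across, 45 mm tall; origin under its centre
- wrench: bystander: steel wrench 150 mm long lying flat on the bench; its x axis runs along it
- spool: bystander: small copper wire spool standing on end, 32 mm across, 27 mm tall; origin under its centre
- marker: bystander: red marker pen lying along its x axis, 110 mm long, 14 mm thick; origin under its middle
There are look-alikes about, which are no part of the job. What is shaped like the part that bears bottle1_center but pink is not meant.

How it is judged (in metres and radians):
On the way, in this order (a step that is already met when the one before it is completed fails the run):
1. every bottle stands upright, cap up, in the caddy, the caddy not yet taken to the mat (x of bottle0_center in the frame of caddy between -0.07 and 0.07 m and y of bottle0_center in the frame of caddy between -0.06 and 0.06 m and z of bottle0_center in the frame of caddy between 0.05 and 0.07 m and angle between each of bottle0_center, bottle1_center, bottle2_center, bottle3_center's own x axis and vertical below 0.15 rad and x of bottle1_center in the frame of caddy between -0.07 and 0.07 m and y of bottle1_center in the frame of caddy between -0.06 and 0.06 m and z of bottle1_center in the frame of caddy between 0.05 and 0.07 m and x of bottle2_center in the frame of caddy between -0.07 and 0.07 m and y of bottle2_center in the frame of caddy between -0.06 and 0.06 m and z of bottle2_center in the frame of caddy between 0.05 and 0.07 m and x of bottle3_center in the frame of caddy between -0.07 and 0.07 m and y of bottle3_center in the frame of caddy between -0.06 and 0.06 m and z of bottle3_center in the frame of caddy between 0.05 and 0.07 m and horizontal distance between caddy and mat_top above 0.3 m), for 0.3 s.
2. the loaded caddy is lifted clear of the bench (x of bottle0_center in the frame of caddy between -0.07 and 0.07 m and y of bottle0_center in the frame of caddy between -0.06 and 0.06 m and z of bottle0_center in the frame of caddy between 0.05 and 0.07 m and angle between each of bottle0_center, bottle1_center, bottle2_center, bottle3_center's own x axis and vertical below 0.15 rad and x of bottle1_center in the frame of caddy between -0.07 and 0.07 m and y of bottle1_center in the frame of caddy between -0.06 and 0.06 m and z of bottle1_center in the frame of caddy between 0.05 and 0.07 m and x of bottle2_center in the frame of caddy between -0.07 and 0.07 m and y of bottle2_center in the frame of caddy between -0.06 and 0.06 m and z of bottle2_center in the frame of caddy between 0.05 and 0.07 m and x of bottle3_center in the frame of caddy between -0.07 and 0.07 m and y of bottle3_center in the frame of caddy between -0.06 and 0.06 m and z of bottle3_center in the frame of caddy between 0.05 and 0.07 m and height (world z) of caddy above 0.02 m), for 0.2 s.
At the end, for the whole second after the job is handed in: The caddy stands flat and at rest on the mat, its centre within 35 mm of the mat's centre, and every bottle present stands upright (within 0.15 rad), cap up, on the caddy's floor inside its walls (x of bottle0_center in the frame of caddy between -0.07 and 0.07 m and y of bottle0_center in the frame of caddy between -0.06 and 0.06 m and z of bottle0_center in the frame of caddy between 0.05 and 0.07 m and angle between each of bottle0_center, bottle1_center, bottle2_center, bottle3_center's own x axis and vertical below 0.15 rad and x of bottle1_center in the frame of caddy between -0.07 and 0.07 m and y of bottle1_center in the frame of caddy between -0.06 and 0.06 m and z of bottle1_center in the frame of caddy between 0.05 and 0.07 m and x of bottle2_center in the frame of caddy between -0.07 and 0.07 m and y of bottle2_center in the frame of caddy between -0.06 and 0.06 m and z of bottle2_center in the frame of caddy between 0.05 and 0.07 m and x of bottle3_center in the frame of caddy between -0.07 and 0.07 m and y of bottle3_center in the frame of caddy between -0.06 and 0.06 m and z of bottle3_center in the frame of caddy between 0.05 and 0.07 m and horizontal distance between caddy and mat_top below 0.035 m and height (world z) of caddy below 0.009 m and angle between caddy's own z axis and vertical below 0.06 rad and linear speed of caddy below 0.02 m/s and linear speed of each of bottle0, bottle1, bottle2, bottle3 below 0.03 m/s); the robot touches nothing.
It fails at once if the caddy is tilted by more than 0.25 rad (14 degrees) (angle between caddy's own z axis and vertical above 0.25 rad).
It fails at once if a bystander (tub, tape roll, wrench, spool or marker) is moved by more than 5 cm (distance of any of tub, tape, wrench, spool, marker from where it was at the start of the episode above 0.05 m).
Of bottle0, bottle1, bottle2, bottle3 only 3 to 4 are there at a start; the rules pass over those that are not, and their reading is None.
At some moment in a run one of bottle0, bottle1, bottle2, bottle3 may be knocked a few centimetres aside while the robot is not near it.
It also fails if it takes over 210 s, if anything falls off the work surface, if the arm or the gripper's body presses on something with over 40 N, if the wrist force passes 120 N, or if a joint passes its speed limit or range.

## Working session

There is one attempt and no reset: what is moved stays moved. The work goes in short steps, Python scripts to look and compute and a shell command to move; the robot and the scene stay as the last step left them, time stands still between calls to the robot, and variables do not carry over. Pictures are saved under pics/ and viewed, at most 14 in all, crops included, and the job is handed in when it is done.

```bash
ls; mkdir -p pics; python3 - <<'E'
from cell import sensors,cams,robot
import cv2
for n in("scene","top"):
    p,d=cams.read_camera(n); cv2.imwrite(f"pics/{n}0.png",p[:,:,::-1]); m=cams.camera_model(n); print(n,m)
print(sensors.observe())
E
```

```text
pics
scene {'vertical_fov': 48.72119843402385, 'cx': 256.8323560840596, 'cy': 196.28219251689782, 'R': array([[-0.160606  ,  0.98698591,  0.00803274],
       [ 0.69534474,  0.1189175 , -0.70876958],
       [-0.70050083, -0.10824712, -0.70539432]]), 't': array([ 125.47487178, -343.70429929, 1502.7028977 ])}
top {'vertical_fov': 47.183115629157996, 'cx': 255.54630677922898, 'cy': 186.32742871897076, 'R': array([[-0.00721749, -0.99992905,  0.00947637],
       [-0.98566319,  0.00551636, -0.16863467],
       [ 0.16857043, -0.01055762, -0.98563307]]), 't': array([ -37.69208247,  621.94694223, 1053.60655454])}
{'time': 0.1, 'joints': array([-1.36738928e+00,  1.31086716e-01,  1.48917478e+00,  9.58888645e-06,
        1.52299585e+00, -8.53932159e-02]), 'joint_velocities': array([ 0.00138211, -0.0024122 , -0.00317254, -0.0010901 , -0.00075862,
        0.00120366]), 'joint_torque': array([ 2.26285498e-03, -5.70951676e+01, -5.01941872e+01, -9.95856112e-05,
        8.12106882e-03, -8.70814375e-06]), 'position': array([ 170.79827596, -574.599342  ,  194.44631991]), 'eef_rot': array([ 9.89592095e-01,  1.43898549e-01, -4.43052298e-05, -8.31179729e-04]), 'ft_force': array([ 0.66766181, -0.61629999, -0.11823532]), 'moment': array([-0.02019307,  0.03631343, -0.0495815 ]), 'grasp_force': 0.0, 'grip_width': 1.0003136054577193}
```

View pics/top0.png

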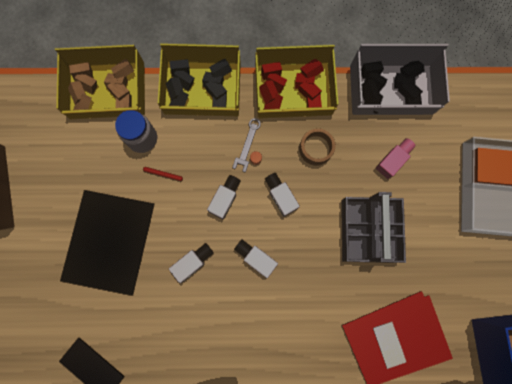

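View pics/scene0.png

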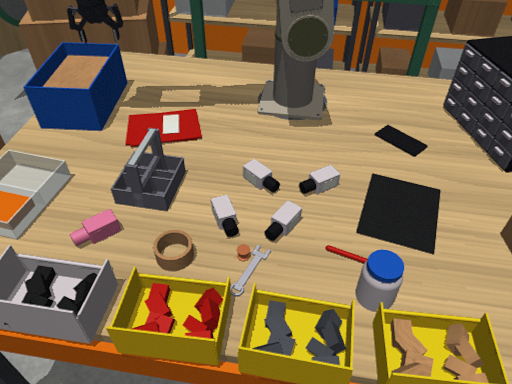

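The top view shows four white bottles near (224,197), (282,195), (190,264) and (257,259). The caddy is at (374,230) with its bar running along the image's vertical. The mat is at (108,243), the pink decoy at (397,158), the spool at (256,158), the wrench at (247,145) and the tape at (317,147). The scene view shows the same things from the far side.

```bash
cat > h.py <<'E'
import numpy as np,cv2
from scipy.spatial.transform import Rotation as Ro
from cell import sensors,cams,robot
def cloud(n="top"):
    p,d=cams.read_camera(n); m=cams.camera_model(n); f=192/np.tan(np.radians(m["vertical_fov"]/2))
    v,u=np.mgrid[:384,:512]; d=d.astype(float)
    c=np.stack([(u-m["cx"])/f*d,(v-m["cy"])/f*d,d],-1)
    X=(c-m["t"])@m["R"]; X[d==0]=np.nan
    return p,X
def bottles(n="top"):
    p,X=cloud(n); h=cv2.cvtColor(p,cv2.COLOR_RGB2HSV)
    w=((h[...,1]<50)&(h[...,2]>110)&(X[...,2]>38)&(X[...,2]<56)).astype(np.uint8)
    out=[];k,L,S,C=cv2.connectedComponentsWithStats(w)
    for i in range(1,k):
        if not 150<S[i,4]<1200: continue
        xy=X[L==i][:,:2]; (c,s,a)=cv2.minAreaRect(xy.astype(np.float32))
        if not(55<max(s)<95 and 30<min(s)<62): continue
        c=np.array(c); a=np.radians(a if s[0]>s[1] else a+90); e=np.array([np.cos(a),np.sin(a)])
        if e[0]<0:e=-e
        out.append((c,e,s,X[L==i][:,2].mean(),C[i]))
    return p,X,out
E
python3 - <<'E'
from h import *
np.set_printoptions(precision=1,suppress=True)
p,X,o=bottles()
for c,e,s,z,px in o: print("body c",c,"cap yaw",np.degrees(np.arctan2(e[1],e[0])).round(1),np.round(s,0),"z",round(z,1),px)
h=cv2.cvtColor(p,cv2.COLOR_RGB2HSV)
def rect(m,n):
    q=X[m]; r=cv2.minAreaRect(q[:,:2].astype(np.float32)); print(n,np.round(r[0],1),np.round(r[1],1),round(r[2],1),"z",q[:,2].mean().round(1),len(q))
R=np.zeros(h.shape[:2],bool); R[185:270,335:410]=1
rect(R&(X[...,2]>135)&(X[...,2]<160),"bar"); rect(R&(X[...,2]>47)&(X[...,2]<62),"walls")
R[:]=0;R[185:300,55:160]=1
rect(R&(h[...,2]<60)&(X[...,2]<12),"mat")
for n,(a,b,c,d),z in (("tub",(105,170,105,160),20),("tape",(125,168,295,340),20),("spool",(148,168,246,266),15),("wrench",(115,172,230,264),4),("marker",(160,185,135,190),6)):
    R[:]=0;R[a:b,c:d]=1; rect(R&(X[...,2]>z),n)
print([a for a in dir(robot) if a[0]!='_'])
E
```

```text
body c [ 592.6 -114.4] cap yaw 29.4 [73. 45.] z 45.5 [284.5 198.3]
body c [586.5  45.9] cap yaw -27.5 [45. 73.] z 45.7 [220.9 200.9]
body c [435.3 -52.7] cap yaw 52.5 [72. 45.] z 45.6 [260.6 261.5]
body c [424.9 132.1] cap yaw -51.3 [44. 73.] z 45.8 [185.3 266.3]
bar [ 512.9 -337.2] [ 29.7 158.3] 88.2 z 144.1 615
walls [ 512.5 -337.1] [147.3 160.1] 88.2 z 54.0 1167
mat [489.  339.4] [189.8 237.4] 78.5 z 4.2 6752
tub [790.  287.7] [146.9 124.7] 78.5 z 90.3 1475
tape [ 730.5 -203.1] [88.2 89. ] 29.9 z 40.0 476
spool [705.1 -42.4] [28.7 30.7] 89.6 z 26.6 112
wrench [748.  -18.4] [ 89.1 155.4] 89.4 z 11.5 536
marker [668.5 200.1] [104.8  33.6] 66.7 z 12.3 210
['IKError', 'hold_point_z']
```

```bash
cat > plan.py <<'E'
from h import *
def pose(g,A,b):
    "grasp point g, tool-x azimuth A deg, pitch b deg (0 down, 90 level ahead)"
    R=Ro.from_euler("z",A,degrees=True)*Ro.from_euler("x",180,degrees=True)*Ro.from_euler("y",b,degrees=True)
    return np.array(g,float)+19*R.apply([0,0,1]),R
def plan(wps,start=None):
    s=sensors.observe(); p,R=(s["position"],Ro.from_quat(s["eef_rot"])) if start is None else pose(*start)
    for name,g,A,b in wps:
        q,Q=pose(g,A,b); rv=(R.inv()*Q).as_rotvec(); R0=R
        # split so each call stays inside 0.28 m, 0.49 rad
        n=int(max(np.ceil(np.linalg.norm(q-p)/280),np.ceil(np.linalg.norm(rv)/.49),1))
        for i in range(n):
            t=R.inv().apply((q-p)/n); r=rv/n
            print(name,i+1,"/",n," ".join("%.3f"%v for v in np.r_[t/300,r/.5])); p0=p;p=p+(q-p)*0
            p=p0+R.apply(t) if n==1 else p0+(q-p0)/(n-i) ; R=R0*Ro.from_rotvec(r*(i+1))
            if i<n-1: pass
        p,R=q,Q
E
python3 - <<'E'
import re
s=open('plan.py').read()
a=s.index("        for i in range(n):")
s=s[:a]+'''        p1=p
        for i in range(n):
            t=R.inv().apply((q-p1)/n)
            print(name,i+1,"/",n," ".join("%.3f"%v for v in np.r_[t/300,rv/n/.5])); R=R0*Ro.from_rotvec(rv/n*(i+1))
        p,R=q,Q
def show():
    s=sensors.observe(); R=Ro.from_quat(s["eef_rot"]).as_matrix()
    print("t",round(s["time"],2),"grasp",np.round(s["position"]-19*R[:,2],1),"A",np.degrees(np.arctan2(R[1,0],R[0,0])).round(1),"tooly",R[:,1].round(2),"toolz",R[:,2].round(3),"j",s["joints"].round(2),"F",s["ft_force"].round(1),"w",round(s["grip_width"],3),"gf",round(s["grasp_force"],1))
'''
open('plan.py','w').write(s)
E
cat > pick.py <<'E'
import sys; from plan import *
# pick.py i : plan from present pose to lying bottle i (index in list), then to the stage
p,X,o=bottles(); [print(k,np.round(c,1),np.degrees(np.arctan2(e[1],e[0])).round(1)) for k,(c,e,*_) in enumerate(o)]
c,e=o[int(sys.argv[1])][:2]; y=np.degrees(np.arctan2(e[1],e[0])); g=c+8*e
S=np.array([600,-150]); sy=-14.
via=[("via",eval(sys.argv[2]),y/2,0)] if len(sys.argv)>2 else []
plan(via+[("above",[*g,130],y,-30),("down",[*g,26],y,-30),("lift",[*g,150],y,-30),
 ("carry",[*S,150],sy,-30),("tilt",[*S,150],sy,60),("stage",[*S,48],sy,60),
 ("back",[S[0]-85,S[1]+21,98],sy,60),("rise",[S[0]-85,S[1]+21,260],sy,60)])
E
python3 pick.py 0 "[330,-420,300]"; python3 -c "
from plan import *;show()"
```

```text
0 [ 592.7 -114.5] 29.5
1 [586.6  45.9] -27.5
2 [435.3 -52.6] 52.1
3 [425. 132.] -51.2
via 1 / 1 0.656 -0.344 -0.287 -0.002 -0.000 0.062
above 1 / 2 0.551 -0.380 0.279 -0.067 -0.521 -0.252
above 2 / 2 0.646 -0.311 0.111 -0.067 -0.521 -0.252
down 1 / 1 0.173 -0.000 0.300 0.000 0.000 0.000
lift 1 / 1 -0.207 0.000 -0.358 0.000 0.000 0.000
carry 1 / 2 -0.024 0.047 0.014 0.380 -0.000 0.658
carry 2 / 2 -0.007 0.054 0.004 0.380 -0.000 0.658
tilt 1 / 4 0.016 0.000 -0.016 0.000 0.785 0.000
tilt 2 / 4 0.021 0.000 -0.009 0.000 0.785 0.000
tilt 3 / 4 0.022 0.000 -0.000 0.000 0.785 0.000
tilt 4 / 4 0.021 0.000 0.009 0.000 0.785 0.000
stage 1 / 1 -0.294 -0.000 0.170 0.000 0.000 0.000
back 1 / 1 -0.002 0.001 -0.336 0.000 0.000 0.000
rise 1 / 1 0.468 0.000 -0.270 0.000 0.000 0.000
t 0.2 grasp [ 170.8 -574.8  213.7] A 16.5 tooly [ 0.28 -0.96 -0.  ] toolz [-0.     0.001 -1.   ] j [-1.37  0.13  1.49 -0.    1.52 -0.09] F [0.5 0.4 0.9] w 1.003 gf 0.0
```

```bash
python3 -m inch '[[[0.2,-0.1,-0.15,0,0,0.02,1],[0.4,-0.2,-0.287,0,0,0.04,1],[0.656,-0.344,-0.287,0,0,0.062,1],[0.656,-0.344,-0.287,0,0,0.062,1],[0.656,-0.344,-0.287,0,0,0.062,1]]]' 60
python3 -m inch '[[[0.11,-0.08,0.06,-0.013,-0.1,-0.05,1],[0.22,-0.15,0.11,-0.027,-0.2,-0.1,1],[0.33,-0.23,0.17,-0.04,-0.31,-0.15,1],[0.44,-0.3,0.22,-0.053,-0.42,-0.2,1],[0.551,-0.38,0.279,-0.067,-0.521,-0.252,1]]]'
python3 -m inch '[[[0.16,-0.08,0.03,-0.013,-0.1,-0.05,1],[0.32,-0.15,0.055,-0.027,-0.2,-0.1,1],[0.48,-0.23,0.08,-0.04,-0.31,-0.15,1],[0.646,-0.311,0.111,-0.067,-0.521,-0.252,1],[0.646,-0.311,0.111,-0.067,-0.521,-0.252,1]]]'
python3 -c "
from plan import *;show()"
```

```text
time: 0.82
position: [333.0, -417.9, 282.7]
eef_rot: [0.991, 0.131, 0.001, 0.001]
ft_force: [-0.1, -0.2, -0.2]
grip_width: 1.0
grasp_force: 0.0
time: 1.45
position: [461.2, -268.0, 197.1]
eef_rot: [0.973, 0.189, -0.128, 0.034]
ft_force: [0.6, -1.1, -0.3]
grip_width: 1.002
grasp_force: 0.0
time: 2.08
position: [588.0, -111.3, 100.0]
eef_rot: [0.93, 0.25, -0.26, 0.062]
ft_force: [0.1, -1.4, -1.4]
grip_width: 0.999
grasp_force: 0.0
t 2.08 grasp [ 596.6 -106.7  116.3] A 30.4 tooly [ 0.5  -0.87 -0.01] toolz [-0.453 -0.246 -0.857] j [-0.08  0.69  1.06 -0.3   1.84  0.95] F [ 0.1 -1.4 -1.4] w 0.999 gf 0.0
```

```bash
cat > seq.py <<'E'
import sys; from plan import *
# seq.py "[(name,g,A,b),...]" : rows from the present pose
show(); plan(eval(sys.argv[1]))
E
python3 seq.py "[('above',[599.7,-110.5,100],29.5,-30),('down',[599.7,-110.5,26],29.5,-30)]"
```

```text
t 2.08 grasp [ 596.6 -106.7  116.3] A 30.4 tooly [ 0.5  -0.87 -0.01] toolz [-0.453 -0.246 -0.857] j [-0.08  0.69  1.06 -0.3   1.84  0.95] F [ 0.1 -1.4 -1.4] w 0.999 gf 0.0
above 1 / 1 0.031 0.018 0.045 -0.018 0.036 0.026
down 1 / 1 0.123 -0.000 0.214 0.000 0.000 0.000
```

```bash
python3 -m inch '[[[0.031,0.018,0.045,-0.018,0.036,0.026,1],[0.031,0.018,0.045,-0.018,0.036,0.026,1],[0.031,0.018,0.045,-0.018,0.036,0.026,1],[0.031,0.018,0.045,-0.018,0.036,0.026,1],[0.031,0.018,0.045,-0.018,0.036,0.026,1]]]' >/dev/null
python3 seq.py "[('down',[599.7,-110.5,26],29.5,-30)]"
```

```text
t 2.7 grasp [ 603.6 -115.   115.3] A 28.7 tooly [ 0.49 -0.87  0.01] toolz [-0.416 -0.246 -0.875] j [-0.09  0.66  1.09 -0.3   1.8   0.96] F [-0.9  0.4  0.3] w 1.0 gf 0.0
down 1 / 1 0.139 -0.024 0.262 0.019 -0.038 -0.026
```

```bash
python3 -m inch '[[[0.03,-0.024,0.05,0.019,-0.038,-0.026,1],[0.07,-0.024,0.12,0.019,-0.038,-0.026,1],[0.11,-0.024,0.2,0.019,-0.038,-0.026,1],[0.139,-0.024,0.262,0.019,-0.038,-0.026,1],[0.139,-0.024,0.262,0.019,-0.038,-0.026,1]]]' >/dev/null
python3 seq.py "[('down',[599.7,-110.5,26],29.5,-30)]"
python3 -m inch '[[[0,0,0,0,0,0,0.4],[0,0,0,0,0,0,0.2],[0,0,0,0,0,0,0.2],[0,0,0,0,0,0,0.2],[0,0,0,0,0,0,0.2]]]' 60
python3 seq.py "[('lift',[599.7,-110.5,150],29.5,-30),('carry',[600,-150,150],-14,-30),('tilt',[600,-150,150],-14,60),('stage',[600,-150,48],-14,60)]"
```

```text
t 3.33 grasp [ 596.9 -110.    21.5] A 29.7 tooly [ 0.49 -0.87 -0.  ] toolz [-0.442 -0.246 -0.863] j [-0.09  0.77  1.12 -0.29  1.7   0.99] F [-0.3  0.3  0.1] w 1.002 gf 0.0
down 1 / 1 -0.001 0.006 -0.017 -0.007 0.012 0.005
time: 3.95
position: [592.8, -115.0, 10.4]
eef_rot: [0.934, 0.246, -0.249, 0.066]
ft_force: [2.7, 0.7, 5.3]
grip_width: 0.51
grasp_force: 61.2
t 3.95 grasp [ 601.  -110.3   26.8] A 29.5 tooly [ 0.49 -0.87  0.  ] toolz [-0.433 -0.247 -0.867] j [-0.09  0.77  1.11 -0.29  1.7   0.99] F [2.7 0.7 5.3] w 0.51 gf 61.2
lift 1 / 1 -0.208 -0.001 -0.354 0.003 -0.003 -0.000
carry 1 / 2 -0.024 0.047 0.014 0.380 -0.000 0.658
carry 2 / 2 -0.007 0.054 0.004 0.380 -0.000 0.658
tilt 1 / 4 0.016 0.000 -0.016 0.000 0.785 0.000
tilt 2 / 4 0.021 0.000 -0.009 0.000 0.785 0.000
tilt 3 / 4 0.022 0.000 -0.000 0.000 0.785 0.000
tilt 4 / 4 0.021 0.000 0.009 0.000 0.785 0.000
stage 1 / 1 -0.294 -0.000 0.170 0.000 0.000 0.000
```

```bash
python3 -m inch '[[[-0.05,0,-0.08,0,0,0,0.2],[-0.1,0,-0.17,0,0,0,0.2],[-0.15,0,-0.26,0,0,0,0.2],[-0.19,0,-0.32,0,0,0,0.2],[-0.208,-0.001,-0.354,0.003,-0.003,0,0.2]]]' >/dev/null
python3 -m inch '[[[0,0.01,0,0.07,0,0.13,0.2],[-0.01,0.02,0.005,0.15,0,0.26,0.2],[-0.015,0.03,0.01,0.23,0,0.4,0.2],[-0.02,0.04,0.014,0.3,0,0.53,0.2],[-0.024,0.047,0.014,0.38,0,0.658,0.2]]]' >/dev/null
python3 -m inch '[[[0,0.01,0,0.07,0,0.13,0.2],[-0.002,0.02,0,0.15,0,0.26,0.2],[-0.004,0.03,0.002,0.23,0,0.4,0.2],[-0.007,0.05,0.004,0.32,0,0.56,0.2],[-0.007,0.054,0.004,0.38,0,0.658,0.2]]]' >/dev/null
python3 seq.py "[('tilt',[600,-150,150],-14,60)]"
python3 -m inch '[[[0.003,0,-0.003,0,0.15,0,0.2],[0.006,0,-0.006,0,0.31,0,0.2],[0.01,0,-0.01,0,0.47,0,0.2],[0.013,0,-0.013,0,0.63,0,0.2],[0.016,0,-0.016,0,0.785,0,0.2]]]' >/dev/null
python3 -m inch '[[[0.004,0,-0.002,0,0.15,0,0.2],[0.008,0,-0.004,0,0.31,0,0.2],[0.012,0,-0.006,0,0.47,0,0.2],[0.016,0,-0.008,0,0.63,0,0.2],[0.021,0,-0.009,0,0.785,0,0.2]]]' >/dev/null
python3 -m inch '[[[0.004,0,0,0,0.15,0,0.2],[0.008,0,0,0,0.31,0,0.2],[0.012,0,0,0,0.47,0,0.2],[0.016,0,0,0,0.63,0,0.2],[0.022,0,0,0,0.785,0,0.2]]]' >/dev/null
python3 -m inch '[[[0.004,0,0.002,0,0.15,0,0.2],[0.008,0,0.004,0,0.31,0,0.2],[0.014,0,0.006,0,0.55,0,0.2],[0.021,0,0.009,0,0.785,0,0.2],[0.021,0,0.009,0,0.785,0,0.2]]]'
python3 seq.py "[('stage',[600,-150,48],-14,60)]"
python3 - <<'E'
from h import *
p,d=cams.read_camera("scene"); cv2.imwrite("pics/s1.png",cv2.resize(p[60:300,100:420,::-1],(800,600)))
E
```

```text
t 5.83 grasp [ 598.4 -150.9  147.2] A -14.2 tooly [-0.25 -0.97  0.  ] toolz [-0.489  0.124 -0.863] j [-0.31  0.79  0.86 -0.04  2.02  1.5 ] F [-0.1  0.  -1.3] w 0.508 gf 61.1
tilt 1 / 4 0.016 -0.001 -0.019 0.001 0.788 -0.002
tilt 2 / 4 0.021 -0.001 -0.011 0.001 0.788 -0.002
tilt 3 / 4 0.024 -0.001 -0.002 0.001 0.788 -0.002
tilt 4 / 4 0.023 -0.001 0.007 0.001 0.788 -0.002
time: 8.32
position: [630.8, -153.7, 139.6]
eef_rot: [0.866, -0.104, 0.486, 0.056]
ft_force: [0.9, 1.0, -1.0]
grip_width: 0.508
grasp_force: 61.4
t 8.32 grasp [ 615.1 -149.9  149.5] A -13.9 tooly [-0.23 -0.97 -0.  ] toolz [ 0.831 -0.197 -0.521] j [-0.41 -0.47  2.5   1.01  0.18  0.48] F [ 0.9  1.  -1. ] w 0.508 gf 61.4
stage 1 / 1 -0.313 0.014 0.134 -0.020 0.048 0.001
```

View pics/s1.png

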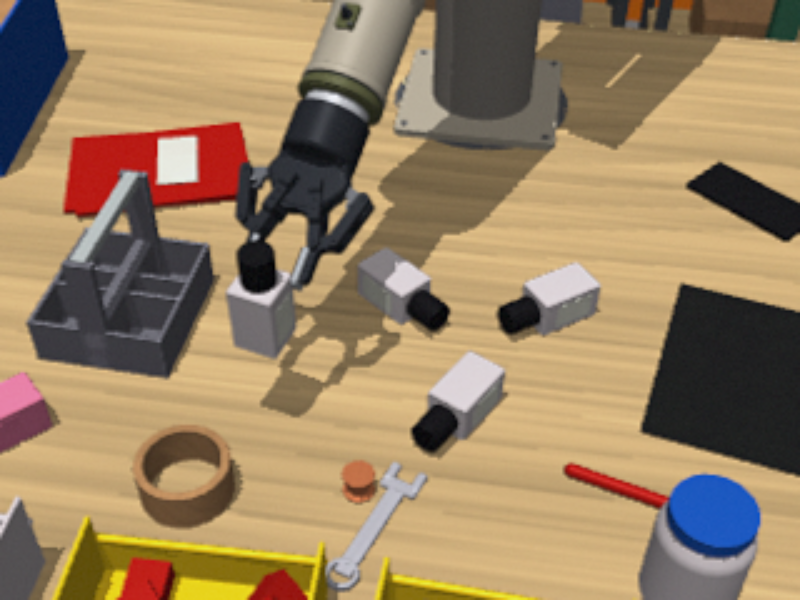

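The crop shows bottle 0 upright in the fingers at about (260,300), with the other three still lying. The elbow is at its fold limit, so I'll stage the bottle farther out.

```bash
python3 seq.py "[('out',[665,-115,150],-10,60)]"
python3 -m inch '[[[0.02,-0.025,0.03,-0.01,0.01,0.01,0.2],[0.04,-0.05,0.06,-0.02,0.02,0.02,0.2],[0.06,-0.08,0.1,-0.04,0.03,0.04,0.2],[0.09,-0.12,0.14,-0.06,0.04,0.06,0.2],[0.09,-0.12,0.14,-0.06,0.04,0.06,0.2]]]' >/dev/null
python3 -m inch '[[[0,0,0,0,0,0,0.2],[0,0,0,0,0,0,0.2],[0,0,0,0,0,0,0.2],[0,0,0,0,0,0,0.2],[0,0,0,0,0,0,0.2]]]' >/dev/null
python3 seq.py "[('out',[665,-115,60],-10,60)]"
```

```text
t 8.38 grasp [ 614.8 -150.4  148.5] A -14.0 tooly [-0.23 -0.97 -0.  ] toolz [ 0.831 -0.198 -0.52 ] j [-0.41 -0.47  2.5   1.03  0.18  0.46] F [-0.9  0.1 -2.6] w 0.504 gf 61.5
out 1 / 1 0.075 -0.157 0.113 0.103 0.046 -0.071
t 9.62 grasp [ 672.4 -128.4  151.8] A -17.4 tooly [-0.27 -0.96 -0.02] toolz [ 0.835 -0.225 -0.503] j [-0.26 -0.26  2.36  1.05  0.    0.54] F [-0.4  0.1 -0.9] w 0.51 gf 61.6
out 1 / 1 -0.283 -0.036 0.123 0.153 0.004 -0.129
```

```bash
python3 seq.py "[('yaw',[665,-118,150],10,60)]"
```

```text
t 9.62 grasp [ 672.4 -128.4  151.8] A -17.4 tooly [-0.27 -0.96 -0.02] toolz [ 0.835 -0.225 -0.503] j [-0.26 -0.26  2.36  1.05  0.    0.54] F [-0.4  0.1 -0.9] w 0.51 gf 61.6
yaw 1 / 1 -0.025 -0.050 -0.030 0.758 -0.002 -0.478
```

```bash
python3 -m inch '[[[-0.005,-0.01,-0.006,0.15,0,-0.1,0.2],[-0.01,-0.02,-0.012,0.3,0,-0.2,0.2],[-0.015,-0.03,-0.018,0.45,0,-0.29,0.2],[-0.02,-0.04,-0.024,0.6,0,-0.38,0.2],[-0.025,-0.05,-0.03,0.758,-0.002,-0.478,0.2]]]' >/dev/null
python3 -m inch '[[[0,0,0,0,0,0,0.2],[0,0,0,0,0,0,0.2],[0,0,0,0,0,0,0.2],[0,0,0,0,0,0,0.2],[0,0,0,0,0,0,0.2]]]' >/dev/null
python3 seq.py "[('low',[665,-118,70],10,60)]"
```

```text
t 10.88 grasp [ 665.  -117.3  150. ] A 10.0 tooly [ 0.17 -0.98 -0.  ] toolz [ 0.853  0.151 -0.5  ] j [-0.61 -0.17  2.29  1.4   0.67 -0.24] F [-0.1 -0.5 -0.9] w 0.505 gf 61.7
low 1 / 1 -0.231 0.002 0.133 -0.001 0.000 0.000
```

```bash
python3 -m inch '[[[-0.046,0,0.027,0,0,0,0.2],[-0.09,0,0.053,0,0,0,0.2],[-0.14,0.001,0.08,0,0,0,0.2],[-0.19,0.002,0.11,0,0,0,0.2],[-0.231,0.002,0.133,0,0,0,0.2]]]' >/dev/null
python3 seq.py "[('low',[665,-118,48],10,60)]"
```

```text
t 11.5 grasp [ 664.9 -118.3   69.1] A 10.0 tooly [ 0.17 -0.98 -0.  ] toolz [ 0.852  0.151 -0.501] j [-0.61  0.06  2.28  1.67  0.66 -0.59] F [-0.6  0.6 -0.9] w 0.51 gf 61.7
low 1 / 1 -0.061 -0.001 0.036 -0.001 0.002 -0.001
```

```bash
python3 -m inch '[[[-0.015,0,0.009,0,0,0,0.2],[-0.03,0,0.018,0,0,0,0.2],[-0.045,0,0.027,0,0,0,0.2],[-0.061,0,0.036,0,0,0,0.2],[-0.061,0,0.036,0,0,0,0.2]]]' |grep -E "pos|ft"
python3 -m inch '[[[0,0,0,0,0,0,0.2],[-0.003,0,0.002,0,0,0,0.2],[-0.006,0,0.003,0,0,0,0.2],[-0.006,0,0.003,0,0,0,0.2],[-0.006,0,0.003,0,0,0,0.2]]]' |grep -E "pos|ft"
python3 - <<'E'
from h import *
p,d=cams.read_camera("scene"); cv2.imwrite("pics/s2.png",cv2.resize(p[110:260,120:320,::-1],(800,600)))
E
```

```text
position: [681.4, -115.6, 39.0]
ft_force: [-0.2, -0.7, -1.7]
position: [682.1, -115.8, 38.7]
ft_force: [-4.4, -0.8, 6.4]
```

View pics/s2.png

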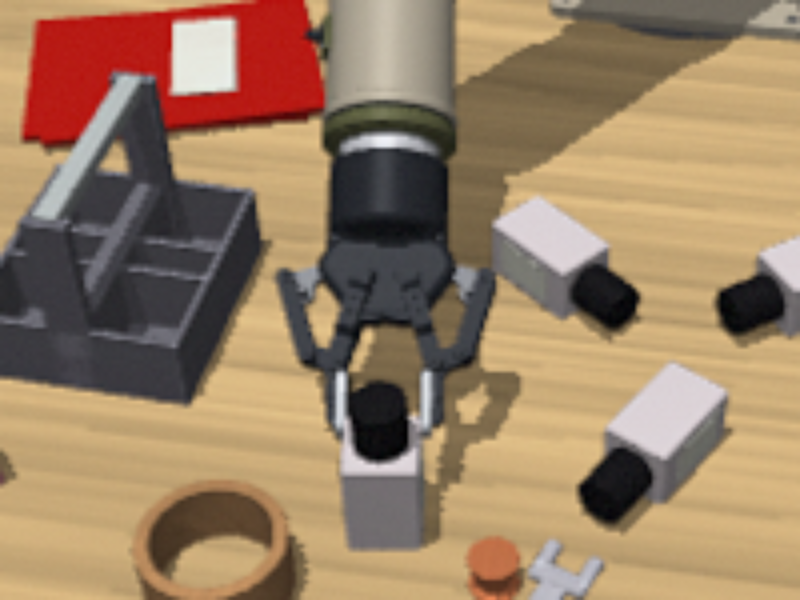

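Bottle 0 stands on the bench between the fingers at about (380,480), pressing with roughly 6 N. I'll release it, back out, and come over the cap from above.

```bash
python3 -m inch '[[[0,0,0,0,0,0,0.9],[0,0,0,0,0,0,0.9],[0,0,0,0,0,0,0.9],[0,0,-0.05,0,0,0,0.9],[0,0,-0.1,0,0,0,0.9]]]' >/dev/null
python3 -m inch '[[[0,0,-0.06,0,0,0,0.9],[0,0,-0.12,0,0,0,0.9],[0,0,-0.18,0,0,0,0.9],[0,0,-0.25,0,0,0,0.9],[0,0,-0.25,0,0,0,0.9]]]' >/dev/null
python3 -m inch '[[[0,0,0,0,0,0,0.9],[0,0,0,0,0,0,0.9],[0,0,0,0,0,0,0.9],[0,0,0,0,0,0,0.9],[0,0,0,0,0,0,0.9]]]' >/dev/null
cat > cap.py <<'E'
from plan import *
# standing bottles: black blobs at cap-top height; body sides from depth
def caps(n="top",lo=95,hi=122):
    p,X=cloud(n); v=p.max(-1)<70; m=((X[...,2]>lo)&(X[...,2]<hi)&v).astype(np.uint8)
    k,L,S,C=cv2.connectedComponentsWithStats(m)
    return [(np.nanmean(X[L==i],0).round(1),S[i,4],C[i].round()) for i in range(1,k) if 60<S[i,4]<400]
if __name__=="__main__":
    for c in caps(): print(c)
E
python3 cap.py
python3 seq.py "[('up',[600,-125,270],50,30),('vert',[668,-117,200],100,0),('cap',[668,-117,97],100,0)]"
```

```text
(array([ 967.5, -415.5,  106.6]), np.int32(364), array([402.,  48.]))
(array([740.9, 243.8, 109.6]), np.int32(66), array([138., 135.]))
(array([ 666.2, -115.9,  108.7]), np.int32(149), array([286., 164.]))
(array([ 231.8, -590.7,  108.7]), np.int32(397), array([500., 351.]))
t 14.72 grasp [ 575.5 -134.1   99. ] A 10.0 tooly [ 0.17 -0.98 -0.  ] toolz [ 0.853  0.151 -0.5  ] j [-0.82 -0.25  2.47  1.42  0.82 -0.44] F [-0.4 -0.  -0.5] w 0.898 gf 0.0
up 1 / 2 0.250 -0.018 -0.113 0.498 -0.502 -0.499
up 2 / 2 0.216 0.005 -0.171 0.498 -0.502 -0.499
vert 1 / 3 -0.001 0.052 0.092 0.152 -0.326 -0.568
vert 2 / 3 -0.002 0.059 0.088 0.152 -0.326 -0.568
vert 3 / 3 -0.006 0.064 0.084 0.152 -0.326 -0.568
cap 1 / 1 0.000 -0.000 0.343 0.000 0.000 0.000
```

```bash
python3 -m inch '[[[0.05,0,-0.02,0.1,-0.1,-0.1,0.9],[0.1,0,-0.04,0.2,-0.2,-0.2,0.9],[0.15,-0.01,-0.06,0.3,-0.3,-0.3,0.9],[0.2,-0.015,-0.09,0.4,-0.4,-0.4,0.9],[0.25,-0.018,-0.113,0.498,-0.502,-0.499,0.9]]]' >/dev/null
python3 -m inch '[[[0.04,0,-0.03,0.1,-0.1,-0.1,0.9],[0.08,0,-0.06,0.2,-0.2,-0.2,0.9],[0.12,0.002,-0.1,0.3,-0.3,-0.3,0.9],[0.17,0.004,-0.14,0.4,-0.4,-0.4,0.9],[0.216,0.005,-0.171,0.498,-0.502,-0.499,0.9]]]' >/dev/null
python3 -m inch '[[[0,0.01,0.02,0.03,-0.06,-0.11,0.9],[0,0.02,0.04,0.06,-0.13,-0.22,0.9],[0,0.03,0.06,0.09,-0.2,-0.34,0.9],[0,0.04,0.075,0.12,-0.26,-0.45,0.9],[-0.001,0.052,0.092,0.152,-0.326,-0.568,0.9]]]' >/dev/null
python3 -m inch '[[[0,0.01,0.02,0.03,-0.06,-0.11,0.9],[0,0.02,0.04,0.06,-0.13,-0.22,0.9],[0,0.03,0.06,0.09,-0.2,-0.34,0.9],[0,0.045,0.07,0.12,-0.26,-0.45,0.9],[-0.002,0.059,0.088,0.152,-0.326,-0.568,0.9]]]' >/dev/null
python3 -m inch '[[[0,0.02,0.02,0.04,-0.09,-0.16,0.9],[-0.003,0.04,0.05,0.09,-0.19,-0.33,0.9],[-0.006,0.064,0.084,0.152,-0.326,-0.568,0.9],[-0.006,0.064,0.084,0.152,-0.326,-0.568,0.9],[-0.006,0.064,0.084,0.152,-0.326,-0.568,0.9]]]' >/dev/null
python3 -m inch '[[[0,0,0,0,0,0,0.9],[0,0,0,0,0,0,0.9],[0,0,0,0,0,0,0.9],[0,0,0,0,0,0,0.9],[0,0,0,0,0,0,0.9]]]' >/dev/null
python3 seq.py "[('cap',[667,-116,97],100,0)]"
```

```text
t 18.48 grasp [ 668.  -117.1  200.5] A 99.9 tooly [0.98 0.17 0.  ] toolz [ 0.  0. -1.] j [-0.25  0.35  1.26  0.    1.53 -0.42] F [0.2 0.  0.5] w 0.899 gf 0.0
cap 1 / 1 0.004 -0.003 0.345 0.001 -0.000 -0.002
```

```bash
python3 -m inch '[[[0.004,-0.003,0.08,0,0,0,0.9],[0.004,-0.003,0.16,0,0,0,0.9],[0.004,-0.003,0.25,0,0,0,0.9],[0.004,-0.003,0.345,0.001,0,-0.002,0.9],[0.004,-0.003,0.345,0.001,0,-0.002,0.9]]]' >/dev/null
python3 -m inch '[[[0,0,0,0,0,0,0.5],[0,0,0,0,0,0,0.2],[0,0,0,0,0,0,0.1],[0,0,0,0,0,0,0.1],[0,0,0,0,0,0,0.1]]]' 50
python3 seq.py "[('lift',[667,-116,265],100,0),('over',[557.5,-377.5,265],88.2,0),('ins',[557.5,-377.5,180],88.2,0),('ins2',[557.5,-377.5,106],88.2,0)]"
```

```text
time: 19.73
position: [667.1, -116.1, 78.2]
eef_rot: [0.643, 0.766, 0.0, 0.0]
ft_force: [0.5, -0.5, -0.1]
grip_width: 0.098
grasp_force: 0.0
t 19.73 grasp [ 667.1 -116.1   97.2] A 100.0 tooly [0.98 0.17 0.  ] toolz [ 0.  0. -1.] j [-0.25  0.41  1.37  0.    1.36 -0.42] F [ 0.5 -0.5 -0.1] w 0.098 gf 0.0
lift 1 / 1 0.000 -0.000 -0.559 0.000 -0.000 0.000
over 1 / 2 -0.398 -0.255 -0.000 -0.000 -0.000 0.206
over 2 / 2 -0.422 -0.213 -0.000 -0.000 -0.000 0.206
ins 1 / 1 0.000 -0.000 0.283 0.000 0.000 0.000
ins2 1 / 1 0.000 -0.000 0.247 0.000 0.000 0.000
```

```bash
python3 - <<'E'
from h import *
p,d=cams.read_camera("scene");q,d=cams.read_camera("top"); a=cv2.resize(p[90:290,100:340,::-1],(400,333));b=cv2.resize(q[90:290,170:410,::-1],(400,333)); cv2.imwrite("pics/s3.png",np.hstack([a,b]))
E
```

```text
(no output)
```

View pics/s3.png

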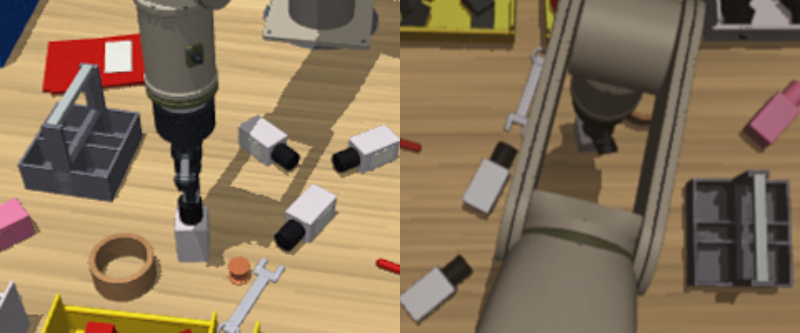

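The left panel (scene) shows the bottle still standing at about (190,235), but the fingers closed beside the cap rather than on it.

```bash
python3 - <<'E'
from h import *
np.set_printoptions(precision=0,suppress=True)
p,X=cloud("scene")
R=np.zeros(X.shape[:2],bool); R[180:260,195:240]=1
h=cv2.cvtColor(p,cv2.COLOR_RGB2HSV)
w=R&(h[...,2]>90)&(h[...,1]<60)&(X[...,2]>8)&(X[...,2]<85)
q=X[w]; print("white",len(q),np.nanmin(q,0),np.nanmax(q,0),np.nanmean(q,0))
t=w&(X[...,2]>68); print("body top",t.sum(),X[t].mean(0), cv2.minAreaRect(X[t][:,:2].astype(np.float32)))
k=R&(h[...,2]<70)&(X[...,2]>80)&(X[...,2]<115)&(np.abs(X[...,0]-667)<60); q=X[k]; print(len(q),q.min(0),q.max(0))
for z in range(76,116,6):
    m=k&(np.abs(X[...,2]-z)<3); print(z,m.sum(), X[m].min(0) if m.any() else '', X[m].max(0) if m.any() else '')
E
```

```text
white 489 [ 645. -145.    8.] [699. -94.  81.] [ 688. -115.   50.]
body top 153 [ 681. -117.   73.] ((672.2342529296875, -119.86502075195312), (46.884674072265625, 45.98381042480469), 10.944242477416992)
164 [ 665. -134.   80.] [ 690. -103.  113.]
76 0  
82 15 [ 665. -128.   80.] [ 687. -103.   84.]
88 23 [ 675. -131.   85.] [ 689. -104.   90.]
94 24 [ 675. -129.   91.] [ 690. -104.   97.]
100 27 [ 671. -130.   97.] [ 689. -104.  103.]
106 38 [ 666. -133.  103.] [ 689. -103.  109.]
112 37 [ 666. -134.  109.] [ 689. -104.  113.]
```

```bash
python3 - <<'E'
from h import *
p,d=cams.read_camera("scene"); cv2.imwrite("pics/s4.png",cv2.resize(np.clip(p[170:260,170:260,::-1].astype(int)*2,0,255).astype(np.uint8),(600,600),interpolation=cv2.INTER_CUBIC))
E
```

```text
(no output)
```

View pics/s4.png

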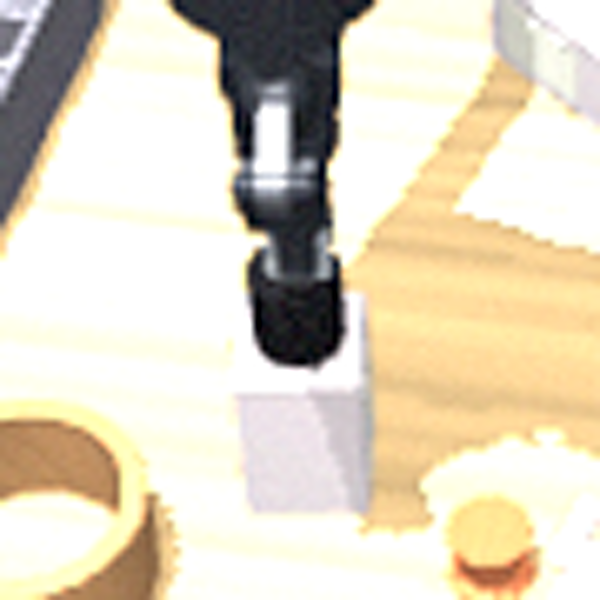

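The cap isn't holding the fingers: they closed into it with no contact force. From here I'll grip the body top instead, with the grasp 70 mm above the foot.

```bash
python3 -m inch '[[[0,0,0,0,0,0,0.9],[0,0,0,0,0,0,0.9],[0,0,0,0,0,0,0.9],[0,0,0,0,0,0,0.9],[0.003,0.01,0.01,0,0,0,0.9]]]' |grep width
python3 -m inch '[[[0.003,0.01,0.03,0,0,0,0.9],[0.005,0.013,0.06,0,0,0,0.9],[0.005,0.013,0.08,0,0,0,0.9],[0.005,0.013,0.08,0,0,0,0.9],[0.005,0.013,0.08,0,0,0,0.9]]]' |grep ft
python3 -m inch '[[[0,0,0,0,0,0,0.6],[0,0,0,0,0,0,0.2],[0,0,0,0,0,0,0.2],[0,0,0,0,0,0,0.2],[0,0,0,0,0,0,0.2]]]' 60
python3 seq.py "[('lift',[671,-116,250],100,0),('over',[557.5,-377.5,250],88.2,0),('ins',[557.5,-377.5,150],88.2,0),('ins2',[557.5,-377.5,99],88.2,0)]"
```

```text
grip_width: 0.897
ft_force: [0.2, -0.1, -0.4]
time: 21.8
position: [673.5, -112.6, 51.5]
eef_rot: [0.643, 0.766, 0.0, 0.0]
ft_force: [-3.1, -0.8, 5.2]
grip_width: 0.378
grasp_force: 59.5
t 21.8 grasp [ 673.5 -112.6   70.5] A 100.0 tooly [0.98 0.17 0.  ] toolz [ 0. -0. -1.] j [-0.24  0.45  1.37 -0.    1.32 -0.42] F [-3.1 -0.8  5.2] w 0.378 gf 59.5
lift 1 / 1 -0.010 -0.010 -0.598 0.001 0.000 0.001
over 1 / 2 -0.396 -0.262 -0.000 -0.000 -0.000 0.206
over 2 / 2 -0.421 -0.220 -0.000 -0.000 -0.000 0.206
ins 1 / 1 0.000 -0.000 0.333 0.000 0.000 0.000
ins2 1 / 1 0.000 -0.000 0.170 0.000 0.000 0.000
```

```bash
python3 - <<'E'
from h import *
p,d=cams.read_camera("scene"); cv2.imwrite("pics/s5.png",cv2.resize(np.clip(p[150:270,160:280,::-1].astype(int)*2,0,255).astype(np.uint8),(600,600),interpolation=cv2.INTER_CUBIC))
E
```

```text
(no output)
```

View pics/s5.png

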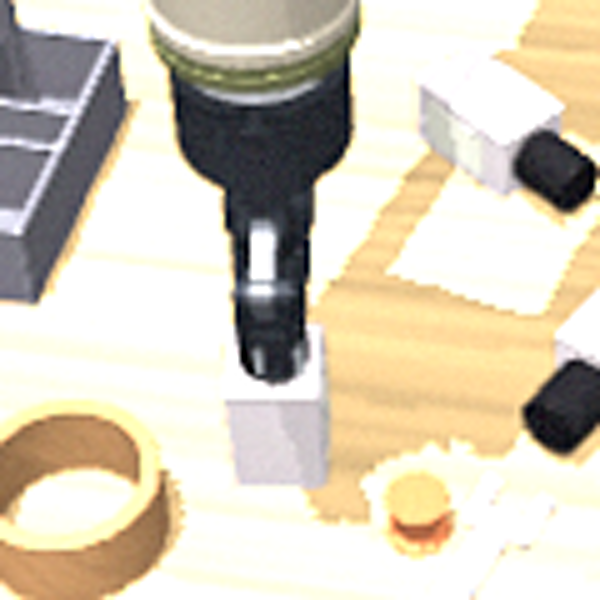

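The fingers now hold the cap (34 mm), ending just above the body top at about (270,375). The real tips therefore sit roughly 25–30 mm behind the reported TCP. The grip is sound: reported grasp z equals foot + 70 mm, so I'll insert with that.

```bash
python3 -m inch '[[[0,0,-0.08,0,0,0,0.2],[0,0,-0.18,0,0,0,0.2],[0,0,-0.3,0,0,0,0.2],[0,0,-0.45,0,0,0,0.2],[0,0,-0.598,0,0,0,0.2]]]' |grep grasp
python3 -m inch '[[[-0.06,-0.04,0,0,0,0.04,0.2],[-0.14,-0.09,0,0,0,0.08,0.2],[-0.22,-0.15,0,0,0,0.12,0.2],[-0.31,-0.2,0,0,0,0.16,0.2],[-0.396,-0.262,0,0,0,0.206,0.2]]]' |grep grasp
python3 -m inch '[[[-0.1,-0.05,0,0,0,0.04,0.2],[-0.2,-0.1,0,0,0,0.08,0.2],[-0.3,-0.15,0,0,0,0.13,0.2],[-0.38,-0.19,0,0,0,0.18,0.2],[-0.421,-0.22,0,0,0,0.206,0.2]]]' |grep grasp
python3 -m inch '[[[0,0,0,0,0,0,0.2],[0,0,0,0,0,0,0.2],[0,0,0,0,0,0,0.2],[0,0,0,0,0,0,0.2],[0,0,0,0,0,0,0.2]]]' |grep grasp
python3 seq.py "[('a',[557.5,-377.5,160],88.2,0),('ins2',[557.5,-377.5,80],88.2,0)]"
python3 - <<'E'
from h import *
p,d=cams.read_camera("scene"); cv2.imwrite("pics/s6.png",cv2.resize(p[60:240,90:330,::-1],(800,600)))
E
```

```text
grasp_force: 59.4
grasp_force: 59.5
grasp_force: 59.4
grasp_force: 59.4
t 24.35 grasp [ 560.1 -373.5  249.4] A 88.3 tooly [ 1.   -0.03  0.  ] toolz [ 0.  0. -1.] j [-0.66  0.32  1.21  0.    1.61 -0.63] F [ 0.4 -0.9 -1.5] w 0.376 gf 59.4
a 1 / 1 -0.014 -0.008 0.298 0.000 -0.000 0.002
ins2 1 / 1 0.000 -0.000 0.267 0.000 0.000 0.000
```

View pics/s6.png

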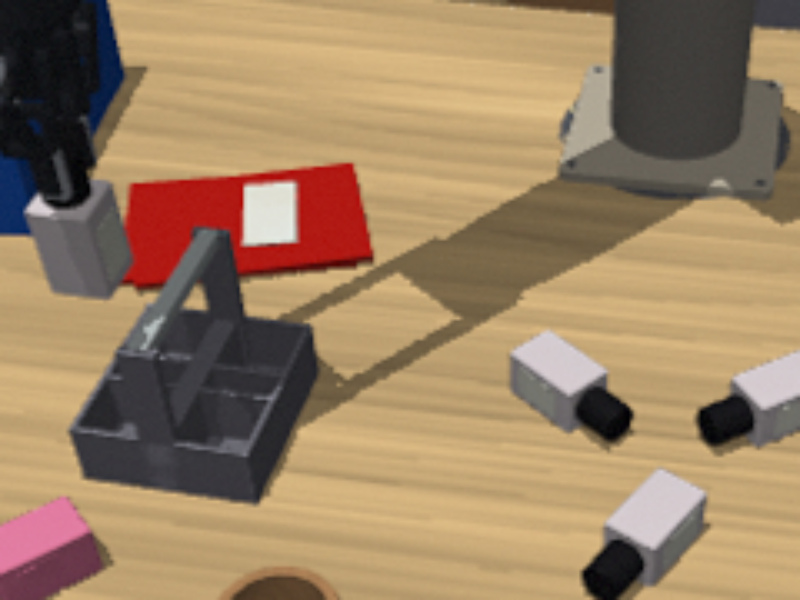

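The bottle hangs upright in the gripper at about (80,240), right of and above the caddy. I'll measure its real position and yaw from depth before lowering it.

```bash
cat > held.py <<'E'
from plan import *
np.set_printoptions(precision=1,suppress=True)
# body of a bottle held upright: white points around the reported grasp point
s=sensors.observe(); g=s["position"]
for n in ("scene","top"):
    p,X=cloud(n); h=cv2.cvtColor(p,cv2.COLOR_RGB2HSV)
    with np.errstate(invalid="ignore"):
        w=(h[...,1]<60)&(h[...,2]>60)&(np.hypot(X[...,0]-g[0],X[...,1]-g[1])<60)&(X[...,2]>g[2]-60)&(X[...,2]<g[2]+45)
    k,L,S,C=cv2.connectedComponentsWithStats(w.astype(np.uint8))
    if k<2: print(n,"none"); continue
    i=1+S[1:,4].argmax(); q=X[L==i]
    r=cv2.minAreaRect(q[:,:2].astype(np.float32)); print(n,len(q),"rect",np.round(r[0],1),np.round(r[1],1),round(r[2],1),"z",q[:,2].min(),q[:,2].max(),"c",C[i])
    t=q[q[:,2]>q[:,2].max()-8]; r=cv2.minAreaRect(t[:,:2].astype(np.float32)); print("  top face",len(t),np.round(r[0],1),np.round(r[1],1),round(r[2],1),t[:,2].mean())
show()
E
python3 held.py
```

```text
scene 767 rect [ 561.1 -378.8] [47.8 49.3] 88.2 z 180.42384123683678 274.69479592030154 c [113.9 132.3]
  top face 12 [ 584.4 -371.6] [ 4.2 14.8] 17.3 270.2862692104168
top 124 rect [ 558.8 -360.1] [19.8 44.6] 77.7 z 248.5642089419707 257.50875668241787 c [411.8 199.2]
  top face 121 [ 558.8 -360.1] [19.8 44.6] 77.7 252.75392353133128
t 24.5 grasp [ 560.  -373.8  249.3] A 88.2 tooly [ 1. -0. -0.] toolz [-0.  0. -1.] j [-0.7  0.3  1.2  0.   1.6 -0.6] F [ 0.2  0.6 -1. ] w 0.376 gf 59.4
```

```bash
python3 -m inch '[[[0.004,-0.01,0.07,0,0,0,0.2],[0.004,-0.01,0.15,0,0,0,0.2],[0.004,-0.01,0.24,0,0,0,0.2],[0.004,-0.01,0.3,0,0,0,0.2],[0.004,-0.01,0.33,0,0,0,0.2]]]' |grep ft
python3 -m inch '[[[0,0,0.05,0,0,0,0.2],[0,0,0.1,0,0,0,0.2],[0,0,0.14,0,0,0,0.2],[0,0,0.19,0,0,0,0.2],[0,0,0.223,0,0,0,0.2]]]' |grep ft
python3 held.py
```

```text
ft_force: [-0.0, 0.7, -1.6]
ft_force: [0.2, 0.0, -1.6]
scene 560 rect [ 580.9 -370.5] [38.4 88.8] 2.3 z 3.402321301454374 106.96668626176358 c [127.4 189.9]
  top face 20 [ 594.3 -343.2] [28.6  2.9] 87.9 102.97144881908204
top 3 rect [ 589.1 -376.6] [1.9 3.3] 45.6 z 54.7019317129647 56.52269507071003 c [389.3 198.3]
  top face 3 [ 589.1 -376.6] [1.9 3.3] 45.6 55.67097819117382
t 25.85 grasp [ 556.4 -372.    81.7] A 88.2 tooly [ 1. -0. -0.] toolz [-0.  0. -1.] j [-0.7  0.4  1.4  0.   1.3 -0.6] F [ 1.6  0.6 -1.6] w 0.376 gf 59.2
```

```bash
python3 -m inch '[[[0,0,0.006,0,0,0,0.2],[0,0,0.012,0,0,0,0.2],[0,0,0.012,0,0,0,0.4],[0,0,0.012,0,0,0,0.65],[0,0,0.012,0,0,0,0.65]]]' |grep -E "ft|width"
python3 -m inch '[[[0,0,0,0,0,0,0.65],[0,0,-0.05,0,0,0,0.65],[0,0,-0.15,0,0,0,0.65],[0,0,-0.3,0,0,0,0.65],[0,0,-0.5,0,0,0,0.8]]]' |grep -E "ft|width"
python3 -m inch '[[[0,0.1,-0.15,0,0,0,1],[0,0.2,-0.2,0,0,0,1],[0.2,0.2,-0.25,0,0,0,1],[0.4,0.2,-0.25,0,0,0,1],[0.4,0.2,-0.25,0,0,0,1]]]' |grep -E "ft|width"
python3 - <<'E'
from h import *
p,d=cams.read_camera("scene"); cv2.imwrite("pics/s7.png",cv2.resize(p[30:270,90:410,::-1],(800,600)))
E
python3 - <<'E'
from plan import *
p,X,o=bottles()
for c,e,*_ in o: print(c,np.degrees(np.arctan2(e[1],e[0])))
show()
# lowest dark finger points near the reported tcp
s=sensors.observe();g=s["position"]; p,X=cloud("scene")
with np.errstate(invalid="ignore"):
    w=(np.hypot(X[...,0]-g[0],X[...,1]-g[1])<75)&(X[...,2]>g[2]-40)
q=X[w]; print("tcp",g,"lowest",np.sort(q[:,2])[:8],len(q)); print(q[q[:,2]<np.sort(q[:,2])[12]][:12])
E
```

```text
ft_force: [-0.1, 0.1, 0.5]
grip_width: 0.648
ft_force: [0.7, -2.0, -0.5]
grip_width: 0.8
ft_force: [-0.1, -0.9, 0.7]
grip_width: 0.998
[586.184021    45.46128845] -27.115283966064453
[439.6545105  -46.68207932] 52.40837860107422
[425.15374756 131.76580811] -51.09960556030274
t 27.82 grasp [ 620.9 -254.   306.3] A 88.3 tooly [ 1.   -0.03  0.  ] toolz [ 0.001 -0.001 -1.   ] j [-0.46  0.31  1.12 -0.    1.71 -0.43] F [ 0.1 -0.4  0.5] w 1.0 gf 0.0
tcp [ 620.88083781 -254.0111448   287.28151568] lowest [335.27497435 335.58828683 335.6764451  336.08456046 336.56715761
 336.83302362 337.04161379 337.1928445 ] 4516
[[ 577.78235586 -262.65609342  337.25907488]
 [ 578.72806136 -260.4199366   335.6764451 ]
 [ 578.98968686 -258.07563949  336.08456046]
 [ 580.09159001 -255.35020591  337.04161379]
 [ 580.63787944 -252.88621473  337.63469039]
 [ 669.54271462 -267.04709474  336.56715761]
 [ 670.04887863 -264.68705685  337.1928445 ]
 [ 670.34537523 -262.93445346  335.27497435]
 [ 670.43079239 -260.80272892  335.58828683]
 [ 671.76233809 -258.01607175  336.83302362]
 [ 671.96727068 -255.83088662  337.23455028]
 [ 671.26626578 -252.04590245  337.20709451]]
```

View pics/s7.png

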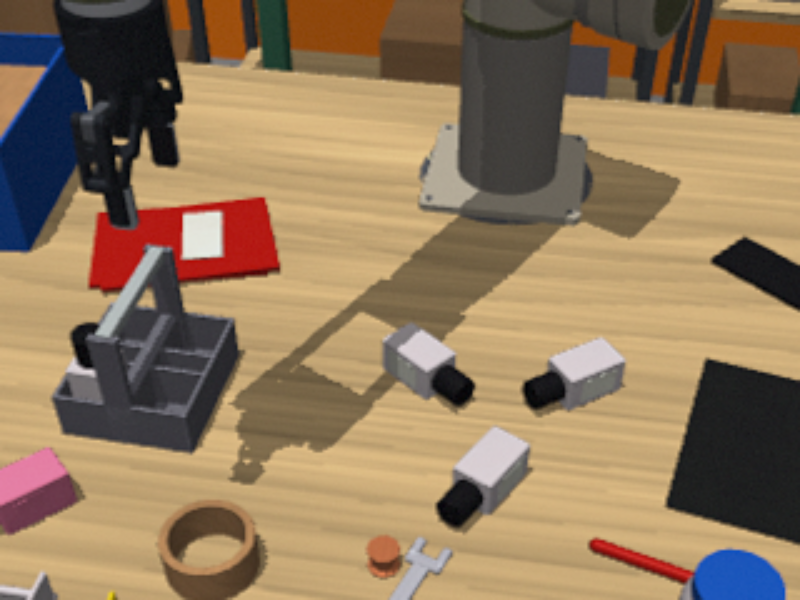

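Bottle 0 stands in the far-right well at about (85,360), and the other three are still lying. Depth puts the true tips 33–35 mm behind the reported TCP, so I'll correct the planner's offset and continue.

```bash
sed -i 's/+19\*R/+52*R/; s/-19\*R\[/-52*R[/' plan.py
cat > pick.py <<'E'
import sys; from plan import *
# pick.py i S A : rows to lying bottle i, then to the stage S with tool azimuth A
p,X,o=bottles(); [print(k,np.round(c,1),np.degrees(np.arctan2(e[1],e[0])).round(1)) for k,(c,e,*_) in enumerate(o)]
c,e=o[int(sys.argv[1])][:2]; y=np.degrees(np.arctan2(e[1],e[0])); g=c+8*e; S=eval(sys.argv[2]); A=float(sys.argv[3]); f=float(sys.argv[4]) if len(sys.argv)>4 else 1
if f<0: y+=180; A+=180
show(); plan([("above",[*g,130],y,-30*f),("down",[*g,24],y,-30*f),("lift",[*g,170],y,-30*f),("tilt",[*S,150],A,60*f),("stage",[*S,60],A,60*f)])
E
python3 pick.py 0 "[650,-118]" 10
```

```text
0 [586.4  45.6] -27.1
1 [439.2 -47.3] 53.2
2 [425.2 132.1] -50.5
t 27.93 grasp [ 620.4 -255.5  338.4] A 88.2 tooly [ 1.   -0.03  0.  ] toolz [ 0.    -0.001 -1.   ] j [-0.47  0.31  1.12 -0.    1.71 -0.43] F [-0.7  0.1  0.6] w 1.001 gf 0.0
above 1 / 5 0.205 -0.040 0.134 0.210 -0.133 0.783
above 2 / 5 0.185 -0.104 0.129 0.210 -0.133 0.783
above 3 / 5 0.143 -0.155 0.131 0.210 -0.133 0.783
above 4 / 5 0.084 -0.186 0.142 0.210 -0.133 0.783
above 5 / 5 0.020 -0.190 0.158 0.210 -0.133 0.783
down 1 / 1 0.177 -0.000 0.306 0.000 0.000 0.000
lift 1 / 1 -0.243 0.000 -0.421 0.000 0.000 0.000
tilt 1 / 4 0.134 0.075 -0.076 0.093 0.755 -0.346
tilt 2 / 4 0.139 0.096 -0.028 0.093 0.755 -0.346
tilt 3 / 4 0.122 0.119 0.017 0.093 0.755 -0.346
tilt 4 / 4 0.087 0.139 0.051 0.093 0.755 -0.346
stage 1 / 1 -0.260 -0.000 0.150 0.000 0.000 0.000
```

```bash
python3 -m inch '[[[0.05,-0.01,0.03,0.05,-0.03,0.18,1],[0.1,-0.02,0.07,0.1,-0.06,0.37,1],[0.15,-0.03,0.1,0.15,-0.1,0.56,1],[0.205,-0.04,0.134,0.21,-0.133,0.783,1],[0.205,-0.04,0.134,0.21,-0.133,0.783,1]]]' >/dev/null
python3 -m inch '[[[0.05,-0.03,0.03,0.05,-0.03,0.18,1],[0.09,-0.05,0.06,0.1,-0.06,0.37,1],[0.14,-0.08,0.1,0.15,-0.1,0.56,1],[0.185,-0.104,0.129,0.21,-0.133,0.783,1],[0.185,-0.104,0.129,0.21,-0.133,0.783,1]]]' >/dev/null
python3 -m inch '[[[0.04,-0.04,0.03,0.05,-0.03,0.18,1],[0.07,-0.08,0.06,0.1,-0.06,0.37,1],[0.11,-0.12,0.1,0.15,-0.1,0.56,1],[0.143,-0.155,0.131,0.21,-0.133,0.783,1],[0.143,-0.155,0.131,0.21,-0.133,0.783,1]]]' >/dev/null
python3 -m inch '[[[0.02,-0.05,0.03,0.05,-0.03,0.18,1],[0.04,-0.09,0.07,0.1,-0.06,0.37,1],[0.06,-0.14,0.1,0.15,-0.1,0.56,1],[0.084,-0.186,0.142,0.21,-0.133,0.783,1],[0.084,-0.186,0.142,0.21,-0.133,0.783,1]]]' >/dev/null
python3 -m inch '[[[0.005,-0.05,0.04,0.05,-0.03,0.18,1],[0.01,-0.1,0.08,0.1,-0.06,0.37,1],[0.015,-0.15,0.12,0.15,-0.1,0.56,1],[0.02,-0.19,0.158,0.21,-0.133,0.783,1],[0.02,-0.19,0.158,0.21,-0.133,0.783,1]]]' >/dev/null
python3 -m inch '[[[0,0,0,0,0,0,1],[0,0,0,0,0,0,1],[0,0,0,0,0,0,1],[0,0,0,0,0,0,1],[0,0,0,0,0,0,1]]]' >/dev/null
python3 pick.py 0 "[650,-118]" 10
```

```text
Traceback (most recent call last):
  File "pick.py", line 4, in <module>
    c,e=o[int(sys.argv[1])][:2]; y=np.degrees(np.arctan2(e[1],e[0])); g=c+8*e; S=eval(sys.argv[2]); A=float(sys.argv[3]); f=float(sys.argv[4]) if len(sys.argv)>4 else 1
        ~^^^^^^^^^^^^^^^^^^
IndexError: list index out of range
```

```bash
python3 seq.py "[('down',[593.5,42,24],-27.1,-30)]"
```

```text
t 31.73 grasp [593.   43.  129.8] A -27.0 tooly [-0.45 -0.89 -0.  ] toolz [-0.446  0.227 -0.866] j [-0.12  0.64  1.15  0.18  1.84  1.93] F [-0.2  0.5 -0.5] w 1.004 gf 0.0
down 1 / 1 0.179 0.002 0.304 0.001 0.001 0.004
```

```bash
python3 -m inch '[[[0.04,0,0.07,0,0,0,1],[0.08,0,0.14,0,0,0,1],[0.13,0,0.22,0,0,0,1],[0.179,0.002,0.304,0,0,0.004,1],[0.179,0.002,0.304,0,0,0.004,1]]]' |grep ft
python3 -m inch '[[[0,0,0,0,0,0,1],[0,0,0,0,0,0,0.6],[0,0,0,0,0,0,0.2],[0,0,0,0,0,0,0.2],[0,0,0,0,0,0,0.2]]]' 60
python3 seq.py "[('lift',[593.5,42,170],-27.1,-30),('tilt',[650,-118,150],10,60)]"
```

```text
ft_force: [-0.1, -0.0, -0.2]
time: 32.98
position: [571.5, 53.7, -19.9]
eef_rot: [0.939, -0.226, -0.251, -0.061]
ft_force: [2.7, -0.8, 6.6]
grip_width: 0.53
grasp_force: 61.6
t 32.98 grasp [594.6  41.9  25.2] A -27.1 tooly [-0.46 -0.89 -0.  ] toolz [-0.443  0.227 -0.867] j [-0.12  0.76  1.18  0.18  1.69  1.9 ] F [ 2.7 -0.8  6.6] w 0.53 gf 61.6
lift 1 / 1 -0.244 0.001 -0.417 -0.001 -0.004 0.000
tilt 1 / 4 0.134 0.075 -0.076 0.093 0.755 -0.346
tilt 2 / 4 0.139 0.096 -0.028 0.093 0.755 -0.346
tilt 3 / 4 0.122 0.119 0.017 0.093 0.755 -0.346
tilt 4 / 4 0.087 0.139 0.051 0.093 0.755 -0.346
```

```bash
python3 -m inch '[[[-0.04,0,-0.08,0,0,0,0.2],[-0.1,0,-0.17,0,0,0,0.2],[-0.16,0,-0.27,0,0,0,0.2],[-0.21,0,-0.36,0,0,0,0.2],[-0.244,0,-0.417,0,-0.004,0,0.2]]]' |grep gras
python3 -m inch '[[[0.02,0.015,-0.015,0.02,0.15,-0.07,0.2],[0.05,0.03,-0.03,0.04,0.3,-0.14,0.2],[0.08,0.045,-0.045,0.06,0.45,-0.21,0.2],[0.11,0.06,-0.06,0.07,0.6,-0.28,0.2],[0.134,0.075,-0.076,0.093,0.755,-0.346,0.2]]]' |grep gras
python3 -m inch '[[[0.03,0.02,-0.005,0.02,0.15,-0.07,0.2],[0.06,0.04,-0.01,0.04,0.3,-0.14,0.2],[0.085,0.06,-0.017,0.06,0.45,-0.21,0.2],[0.11,0.08,-0.022,0.07,0.6,-0.28,0.2],[0.139,0.096,-0.028,0.093,0.755,-0.346,0.2]]]' |grep gras
python3 -m inch '[[[0.024,0.024,0.003,0.02,0.15,-0.07,0.2],[0.05,0.05,0.007,0.04,0.3,-0.14,0.2],[0.075,0.07,0.01,0.06,0.45,-0.21,0.2],[0.1,0.095,0.014,0.07,0.6,-0.28,0.2],[0.122,0.119,0.017,0.093,0.755,-0.346,0.2]]]' |grep gras
python3 -m inch '[[[0.02,0.03,0.01,0.02,0.15,-0.07,0.2],[0.04,0.06,0.02,0.04,0.3,-0.14,0.2],[0.055,0.085,0.03,0.06,0.45,-0.21,0.2],[0.07,0.11,0.04,0.07,0.6,-0.28,0.2],[0.087,0.139,0.051,0.093,0.755,-0.346,0.2]]]' |grep gras
python3 -m inch '[[[0,0,0,0,0,0,0.2],[0,0,0,0,0,0,0.2],[0,0,0,0,0,0,0.2],[0,0,0,0,0,0,0.2],[0,0,0,0,0,0,0.2]]]' |grep gras
python3 seq.py "[('stage',[650,-118,48],10,60)]"; python3 held.py
```

```text
grasp_force: 61.3
grasp_force: 61.2
grasp_force: 61.2
grasp_force: 61.3
grasp_force: 61.3
grasp_force: 61.4
t 36.73 grasp [ 649.6 -117.4  148.9] A 9.9 tooly [ 0.17 -0.98 -0.  ] toolz [ 0.852  0.151 -0.502] j [-0.58 -0.1   2.26  1.47  0.64 -0.31] F [-0.8 -0.7 -0.2] w 0.529 gf 61.4
stage 1 / 1 -0.290 0.003 0.170 -0.002 0.005 -0.002
scene 496 rect [ 660.2 -116.9] [37.4 69.3] 9.6 z 105.08620627888418 167.78562415086677 c [215.5 200.2]
  top face 82 [ 659.6 -114.8] [36.9 64.8] 9.6 163.4298528150793
top 29 rect [649.1 -88.6] [23.8  7.1] 10.1 z 151.6491647818064 167.81808756906096 c [276.6 167.2]
  top face 14 [649.1 -88.9] [23.8  6.4] 10.1 163.06163427879346
t 36.83 grasp [ 649.4 -117.5  148.6] A 9.8 tooly [ 0.2 -1.  -0. ] toolz [ 0.9  0.2 -0.5] j [-0.6 -0.1  2.3  1.5  0.6 -0.3] F [ 0.3  0.2 -0.8] w 0.531 gf 61.4
```

```bash
python3 -m inch '[[[-0.06,0,0.03,0,0,0,0.2],[-0.12,0,0.07,0,0,0,0.2],[-0.18,0,0.1,0,0,0,0.2],[-0.23,0,0.135,0,0,0,0.2],[-0.28,0.003,0.162,0,0.005,0,0.2]]]' |grep ft
python3 -m inch '[[[0,0,0,0,0,0,0.2],[-0.006,0,0.003,0,0,0,0.2],[-0.012,0,0.007,0,0,0,0.2],[-0.018,0,0.01,0,0,0,0.2],[-0.018,0,0.01,0,0,0,0.2]]]' |grep ft
python3 seq.py "[]"
```

```text
ft_force: [0.5, 0.9, -1.8]
ft_force: [0.1, 0.1, -1.4]
t 38.08 grasp [ 649.3 -118.5   45.3] A 9.8 tooly [ 0.17 -0.98 -0.  ] toolz [ 0.853  0.151 -0.5  ] j [-0.58  0.2   2.23  1.82  0.66 -0.75] F [ 0.1  0.1 -1.4] w 0.536 gf 61.5
```

```bash
python3 -m inch '[[[-0.003,0,0.002,0,0,0,0.2],[-0.006,0,0.003,0,0,0,0.2],[-0.006,0,0.003,0,0,0,0.2],[-0.006,0,0.003,0,0,0,0.2],[-0.006,0,0.003,0,0,0,0.2]]]' |grep ft
python3 -m inch '[[[0,0,0,0,0,0,0.9],[0,0,0,0,0,0,0.9],[0,0,0,0,0,0,0.9],[0,0,-0.05,0,0,0,0.9],[0,0,-0.1,0,0,0,0.9]]]' >/dev/null
python3 -m inch '[[[0,0,-0.06,0,0,0,0.9],[0,0,-0.12,0,0,0,0.9],[0,0,-0.18,0,0,0,0.9],[0,0,-0.25,0,0,0,0.9],[0,0,-0.25,0,0,0,0.9]]]' >/dev/null
python3 -m inch '[[[0,0,0,0,0,0,0.9],[0,0,0,0,0,0,0.9],[0,0,0,0,0,0,0.9],[0,0,0,0,0,0,0.9],[0,0,0,0,0,0,0.9]]]' >/dev/null
python3 cap.py |grep -v 967
python3 seq.py "[('up',[590,-125,270],50,30),('vert',[652,-117,200],100,0),('cap',[652,-117,97],100,0)]"
```

```text
ft_force: [-6.3, 1.7, 10.6]
(array([741.5, 244.7, 108.6]), np.int32(71), array([138., 135.]))
(array([ 649.9, -114.9,  108.9]), np.int32(147), array([286., 171.]))
(array([ 550.8, -373.3,  113.1]), np.int32(172), array([396., 211.]))
t 40.62 grasp [ 559.5 -134.2   95.4] A 9.8 tooly [ 0.17 -0.98 -0.  ] toolz [ 0.853  0.151 -0.5  ] j [-0.78 -0.15  2.45  1.51  0.79 -0.53] F [-0.1  0.1  0. ] w 0.897 gf 0.0
up 1 / 2 0.230 -0.035 -0.120 0.498 -0.502 -0.501
up 2 / 2 0.200 -0.016 -0.169 0.498 -0.502 -0.501
vert 1 / 3 -0.024 0.047 0.085 0.152 -0.326 -0.568
vert 2 / 3 -0.023 0.047 0.085 0.152 -0.326 -0.568
vert 3 / 3 -0.022 0.047 0.086 0.152 -0.326 -0.568
cap 1 / 1 0.000 -0.000 0.343 0.000 0.000 0.000
```

```bash
python3 -m inch '[[[0.05,-0.005,-0.02,0.1,-0.1,-0.1,0.9],[0.09,-0.01,-0.05,0.2,-0.2,-0.2,0.9],[0.14,-0.02,-0.07,0.3,-0.3,-0.3,0.9],[0.19,-0.03,-0.1,0.4,-0.4,-0.4,0.9],[0.23,-0.035,-0.12,0.498,-0.502,-0.501,0.9]]]' >/dev/null
python3 -m inch '[[[0.04,0,-0.03,0.1,-0.1,-0.1,0.9],[0.08,-0.005,-0.06,0.2,-0.2,-0.2,0.9],[0.12,-0.01,-0.1,0.3,-0.3,-0.3,0.9],[0.16,-0.012,-0.14,0.4,-0.4,-0.4,0.9],[0.2,-0.016,-0.169,0.498,-0.502,-0.501,0.9]]]' >/dev/null
python3 -m inch '[[[-0.005,0.01,0.02,0.03,-0.06,-0.11,0.9],[-0.01,0.02,0.035,0.06,-0.13,-0.22,0.9],[-0.015,0.03,0.05,0.09,-0.2,-0.34,0.9],[-0.02,0.04,0.07,0.12,-0.26,-0.45,0.9],[-0.024,0.047,0.085,0.152,-0.326,-0.568,0.9]]]' >/dev/null
python3 -m inch '[[[-0.005,0.01,0.02,0.03,-0.06,-0.11,0.9],[-0.01,0.02,0.035,0.06,-0.13,-0.22,0.9],[-0.015,0.03,0.05,0.09,-0.2,-0.34,0.9],[-0.02,0.04,0.07,0.12,-0.26,-0.45,0.9],[-0.023,0.047,0.085,0.152,-0.326,-0.568,0.9]]]' >/dev/null
python3 -m inch '[[[-0.007,0.02,0.03,0.04,-0.09,-0.16,0.9],[-0.015,0.03,0.06,0.09,-0.19,-0.33,0.9],[-0.022,0.047,0.086,0.152,-0.326,-0.568,0.9],[-0.022,0.047,0.086,0.152,-0.326,-0.568,0.9],[-0.022,0.047,0.086,0.152,-0.326,-0.568,0.9]]]' >/dev/null
python3 -m inch '[[[0,0,0,0,0,0,0.9],[0,0,0,0,0,0,0.9],[0,0,0,0,0,0,0.9],[0,0,0,0,0,0,0.9],[0,0,0,0,0,0,0.9]]]' >/dev/null
python3 seq.py "[('cap',[652,-117,96],100,0)]"
```

```text
t 44.38 grasp [ 652.  -117.2  200.3] A 100.0 tooly [0.98 0.17 0.  ] toolz [ 0.001  0.    -1.   ] j [-0.26  0.32  1.36  0.    1.46 -0.43] F [-0.6 -0.1 -0.2] w 0.9 gf 0.0
cap 1 / 1 0.000 -0.000 0.348 0.002 -0.000 -0.000
```

```bash
python3 -m inch '[[[0,0,0.08,0,0,0,0.9],[0,0,0.17,0,0,0,0.9],[0,0,0.26,0,0,0,0.9],[0,0,0.348,0,0,0,0.9],[0,0,0.348,0,0,0,0.9]]]' |grep ft
python3 -m inch '[[[0,0,0,0,0,0,0.6],[0,0,0,0,0,0,0.2],[0,0,0,0,0,0,0.2],[0,0,0,0,0,0,0.2],[0,0,0,0,0,0,0.2]]]' 60
python3 seq.py "[('lift',[652,-117,280],100,0),('over',[465.5,-374.6,280],88.2,0)]"
```

```text
ft_force: [0.3, 0.3, -0.0]
time: 45.62
position: [653.3, -117.4, 46.0]
eef_rot: [0.643, 0.766, 0.001, 0.001]
ft_force: [-1.3, -0.5, 5.7]
grip_width: 0.38
grasp_force: 59.7
t 45.62 grasp [ 653.1 -117.4   98. ] A 100.0 tooly [0.98 0.17 0.  ] toolz [ 0.004 -0.    -1.   ] j [-0.26  0.4   1.44  0.    1.29 -0.43] F [-1.3 -0.5  5.7] w 0.38 gf 59.7
lift 1 / 1 0.001 -0.002 -0.607 0.007 0.002 -0.000
over 1 / 2 -0.369 -0.381 -0.000 -0.000 -0.000 0.206
over 2 / 2 -0.406 -0.341 -0.000 -0.000 -0.000 0.206
```

```bash
python3 -m inch '[[[0,0,-0.08,0,0,0,0.2],[0,0,-0.2,0,0,0,0.2],[0,0,-0.34,0,0,0,0.2],[0,0,-0.48,0,0,0,0.2],[0,0,-0.607,0,0,0,0.2]]]' |grep grasp
python3 -m inch '[[[-0.05,-0.05,0,0,0,0.04,0.2],[-0.12,-0.13,0,0,0,0.08,0.2],[-0.2,-0.21,0,0,0,0.12,0.2],[-0.285,-0.295,0,0,0,0.16,0.2],[-0.369,-0.381,0,0,0,0.206,0.2]]]' |grep grasp
python3 -m inch '[[[-0.09,-0.075,0,0,0,0.04,0.2],[-0.18,-0.15,0,0,0,0.08,0.2],[-0.27,-0.23,0,0,0,0.13,0.2],[-0.35,-0.295,0,0,0,0.18,0.2],[-0.406,-0.341,0,0,0,0.206,0.2]]]' |grep grasp
python3 -m inch '[[[0,0,0,0,0,0,0.2],[0,0,0,0,0,0,0.2],[0,0,0,0,0,0,0.2],[0,0,0,0,0,0,0.2],[0,0,0,0,0,0,0.2]]]' |grep grasp
python3 held.py; python3 seq.py "[('a',[465.5,-374.6,190],88.2,0),('ins',[465.5,-374.6,105],88.2,0)]"
```

```text
grasp_force: 59.6
grasp_force: 59.7
grasp_force: 59.7
grasp_force: 59.8
scene 676 rect [ 469.6 -374.8] [50.9 48.7] 3.5 z 181.00279711822702 269.6058530244605 c [129.9 110.8]
  top face 5 [ 492.8 -381.5] [5.4 5.7] 85.6 266.41964668441597
top 133 rect [ 464.8 -357.3] [17.2 42.2] 89.1 z 249.31706771678023 256.83488995131796 c [413.  245.6]
  top face 133 [ 464.8 -357.3] [17.2 42.2] 89.1 253.1393726182024
t 48.23 grasp [ 465.4 -374.6  277.7] A 88.2 tooly [ 1. -0.  0.] toolz [ 0.  0. -1.] j [-0.8  0.1  1.4  0.   1.6 -0.7] F [-0.8 -0.6 -1.6] w 0.38 gf 59.8
t 48.23 grasp [ 465.4 -374.6  277.7] A 88.2 tooly [ 1.   -0.03  0.  ] toolz [ 0.001  0.    -1.   ] j [-0.76  0.11  1.45  0.    1.58 -0.73] F [-0.8 -0.6 -1.6] w 0.38 gf 59.8
a 1 / 1 -0.000 -0.000 0.292 0.002 -0.001 0.001
ins 1 / 1 0.000 -0.000 0.283 0.000 0.000 0.000
```

```bash
python3 -m inch '[[[0,0,0.05,0,0,0,0.2],[0,0,0.12,0,0,0,0.2],[0,0,0.19,0,0,0,0.2],[0,0,0.25,0,0,0,0.2],[0,0,0.292,0,0,0,0.2]]]' |grep ft
python3 -m inch '[[[0,0,0.05,0,0,0,0.2],[0,0,0.11,0,0,0,0.2],[0,0,0.17,0,0,0,0.2],[0,0,0.23,0,0,0,0.2],[0,0,0.28,0,0,0,0.2]]]' |grep ft
python3 -m inch '[[[0,0,0,0,0,0,0.2],[0,0,0.004,0,0,0,0.2],[0,0,0.004,0,0,0,0.2],[0,0,0.004,0,0,0,0.2],[0,0,0.004,0,0,0,0.2]]]' |grep ft
python3 seq.py "[]"
```

```text
ft_force: [3.0, 0.2, 1.1]
ft_force: [1.6, -0.2, 0.0]
ft_force: [0.5, 0.1, -0.7]
t 50.1 grasp [ 465.4 -374.8  105.2] A 88.2 tooly [ 1.   -0.03  0.  ] toolz [ 0.001  0.    -1.   ] j [-0.76  0.23  1.64  0.    1.27 -0.73] F [ 0.5  0.1 -0.7] w 0.376 gf 60.1
```

```bash
python3 -m inch '[[[0,0,0,0,0,0,0.4],[0,0,0,0,0,0,0.65],[0,0,0,0,0,0,0.65],[0,0,-0.05,0,0,0,0.65],[0,0,-0.15,0,0,0,0.65]]]' |grep -E "ft|width"
python3 -m inch '[[[0,0,-0.15,0,0,0,0.7],[0,0,-0.3,0,0,0,0.8],[0,0,-0.45,0,0,0,1],[0,0,-0.6,0,0,0,1],[0,0,-0.6,0,0,0,1]]]' |grep -E "ft|width"
python3 cap.py; python3 pick.py 1 "[650,-118]" 10; python3 pick.py 0 "[650,-118]" 10 | head -3
```

```text
ft_force: [1.0, -0.1, -0.0]
grip_width: 0.652
ft_force: [0.2, -0.5, 0.5]
grip_width: 1.0
(array([ 967.6, -415.4,  106.7]), np.int32(367), array([402.,  48.]))
(array([741. , 245.1, 108.9]), np.int32(74), array([137., 135.]))
(array([ 550. , -373.3,  113.5]), np.int32(174), array([396., 211.]))
(array([ 464.9, -370.7,  113.1]), np.int32(179), array([397., 248.]))
(array([ 267.1, -589.5,  108.3]), np.int32(192), array([498., 335.]))
0 [435.4 -52.4] 53.1
1 [425.3 131.9] -50.6
t 51.45 grasp [ 465.4 -375.   331.3] A 88.2 tooly [ 1.   -0.03  0.  ] toolz [ 0.003 -0.001 -1.   ] j [-0.76  0.1   1.37  0.    1.67 -0.73] F [-0.4 -0.2 -0.5] w 1.001 gf 0.0
above 1 / 5 0.346 -0.046 0.129 0.253 -0.096 0.941
above 2 / 5 0.297 -0.184 0.128 0.253 -0.096 0.941
above 3 / 5 0.192 -0.283 0.146 0.253 -0.096 0.941
above 4 / 5 0.055 -0.321 0.179 0.253 -0.096 0.941
above 5 / 5 -0.082 -0.289 0.220 0.253 -0.096 0.941
down 1 / 1 0.177 -0.000 0.306 0.000 0.000 0.000
lift 1 / 1 -0.243 0.000 -0.421 0.000 0.000 0.000
tilt 1 / 4 0.272 -0.045 -0.156 0.151 0.705 -0.563
tilt 2 / 4 0.311 0.030 -0.051 0.151 0.705 -0.563
tilt 3 / 4 0.290 0.116 0.051 0.151 0.705 -0.563
tilt 4 / 4 0.213 0.195 0.129 0.151 0.705 -0.563
stage 1 / 1 -0.260 -0.000 0.150 0.000 0.000 0.000
0 [435.3 -52.5] 53.2
1 [425.3 131.9] -50.9
t 51.5 grasp [ 465.  -374.6  329.7] A 88.2 tooly [ 1.   -0.03  0.  ] toolz [ 0.001  0.001 -1.   ] j [-0.76  0.1   1.37  0.    1.67 -0.73] F [ 0.5  0.5 -0.5] w 1.004 gf 0.0
```

```bash
python3 pick.py 0 "[650,-118]" 10
```

```text
0 [435.2 -52.5] 52.8
1 [425.1 132. ] -51.8
t 51.55 grasp [ 464.8 -374.4  328.8] A 88.2 tooly [ 1.   -0.03 -0.  ] toolz [-0.     0.002 -1.   ] j [-0.76  0.1   1.37  0.    1.67 -0.73] F [-0.4 -0.5  0.6] w 0.997 gf 0.0
above 1 / 2 0.510 -0.083 0.321 0.161 -0.508 0.604
above 2 / 2 0.530 -0.221 0.199 0.161 -0.508 0.604
down 1 / 1 0.177 -0.000 0.306 0.000 0.000 0.000
lift 1 / 1 -0.243 0.000 -0.421 0.000 0.000 0.000
tilt 1 / 4 0.093 0.201 -0.053 -0.107 0.745 0.399
tilt 2 / 4 0.141 0.179 0.002 -0.107 0.745 0.399
tilt 3 / 4 0.161 0.146 0.068 -0.107 0.745 0.399
tilt 4 / 4 0.149 0.109 0.133 -0.107 0.745 0.399
stage 1 / 1 -0.260 -0.000 0.150 0.000 0.000 0.000
```

```bash
python3 -m inch '[[[0.1,-0.01,0.03,0.03,-0.1,0.12,1],[0.2,-0.03,0.1,0.06,-0.2,0.24,1],[0.3,-0.05,0.17,0.09,-0.3,0.36,1],[0.41,-0.07,0.25,0.12,-0.4,0.48,1],[0.51,-0.083,0.321,0.161,-0.508,0.604,1]]]' >/dev/null
python3 -m inch '[[[0.12,-0.05,0.04,0.03,-0.1,0.12,1],[0.24,-0.1,0.09,0.07,-0.22,0.26,1],[0.36,-0.15,0.13,0.1,-0.35,0.42,1],[0.46,-0.19,0.17,0.13,-0.44,0.52,1],[0.53,-0.221,0.199,0.161,-0.508,0.604,1]]]' >/dev/null
python3 -m inch '[[[0,0,0,0,0,0,1],[0,0,0,0,0,0,1],[0,0,0,0,0,0,1],[0,0,0,0,0,0,1],[0,0,0,0,0,0,1]]]' >/dev/null
python3 seq.py "[('down',[440,-46.1,24],52.8,-30)]"
```

```text
t 53.42 grasp [441.1 -47.  131.1] A 52.7 tooly [ 0.8  -0.61  0.  ] toolz [-0.301 -0.399 -0.866] j [ 0.07  0.15  1.78 -0.38  1.58  0.79] F [-0.1 -0.5 -0.2] w 0.998 gf 0.0
down 1 / 1 0.178 -0.006 0.309 0.003 -0.001 -0.004
```

```bash
python3 -m inch '[[[0.04,0,0.07,0,0,0,1],[0.08,0,0.14,0,0,0,1],[0.13,0,0.22,0,0,0,1],[0.178,-0.005,0.309,0,0,0,1],[0.178,-0.005,0.309,0,0,0,1]]]' |grep ft
python3 -m inch '[[[0,0,0,0,0,0,1],[0,0,0,0,0,0,0.6],[0,0,0,0,0,0,0.2],[0,0,0,0,0,0,0.2],[0,0,0,0,0,0,0.2]]]' 60
python3 seq.py "[('lift',[440,-46.1,170],52.8,-30),('tilt',[650,-118,150],10,60)]"
```

```text
ft_force: [0.1, -0.5, 0.1]
time: 54.68
position: [425.3, -66.6, -20.3]
eef_rot: [0.866, 0.429, -0.231, 0.116]
ft_force: [1.4, 1.0, 5.5]
grip_width: 0.53
grasp_force: 61.8
t 54.67 grasp [440.9 -45.8  24.7] A 52.7 tooly [ 0.8 -0.6  0. ] toolz [-0.299 -0.399 -0.867] j [ 0.08  0.31  1.81 -0.39  1.4   0.87] F [1.4 1.  5.5] w 0.53 gf 61.8
lift 1 / 1 -0.244 -0.001 -0.418 0.006 -0.002 -0.004
tilt 1 / 4 0.093 0.201 -0.053 -0.107 0.745 0.399
tilt 2 / 4 0.141 0.179 0.002 -0.107 0.745 0.399
tilt 3 / 4 0.161 0.146 0.068 -0.107 0.745 0.399
tilt 4 / 4 0.149 0.109 0.133 -0.107 0.745 0.399
```

```bash
python3 -m inch '[[[-0.04,0,-0.08,0,0,0,0.2],[-0.1,0,-0.17,0,0,0,0.2],[-0.16,0,-0.27,0,0,0,0.2],[-0.21,0,-0.36,0,0,0,0.2],[-0.244,0,-0.418,0.006,0,-0.004,0.2]]]' |grep gras
python3 -m inch '[[[0.02,0.04,-0.01,-0.02,0.15,0.08,0.2],[0.04,0.08,-0.02,-0.04,0.3,0.16,0.2],[0.055,0.12,-0.03,-0.06,0.45,0.24,0.2],[0.075,0.16,-0.043,-0.085,0.6,0.32,0.2],[0.093,0.201,-0.053,-0.107,0.745,0.399,0.2]]]' |grep gras
python3 -m inch '[[[0.03,0.035,0,-0.02,0.15,0.08,0.2],[0.055,0.07,0,-0.04,0.3,0.16,0.2],[0.085,0.11,0,-0.06,0.45,0.24,0.2],[0.11,0.145,0.001,-0.085,0.6,0.32,0.2],[0.141,0.179,0.002,-0.107,0.745,0.399,0.2]]]' |grep gras
python3 -m inch '[[[0.03,0.03,0.014,-0.02,0.15,0.08,0.2],[0.065,0.06,0.028,-0.04,0.3,0.16,0.2],[0.1,0.09,0.04,-0.06,0.45,0.24,0.2],[0.13,0.12,0.054,-0.085,0.6,0.32,0.2],[0.161,0.146,0.068,-0.107,0.745,0.399,0.2]]]' |grep gras
python3 -m inch '[[[0.03,0.02,0.027,-0.02,0.15,0.08,0.2],[0.06,0.04,0.053,-0.04,0.3,0.16,0.2],[0.09,0.065,0.08,-0.06,0.45,0.24,0.2],[0.12,0.09,0.107,-0.085,0.6,0.32,0.2],[0.149,0.109,0.133,-0.107,0.745,0.399,0.2]]]' |grep gras
python3 -m inch '[[[0,0,0,0,0,0,0.2],[0,0,0,0,0,0,0.2],[0,0,0,0,0,0,0.2],[0,0,0,0,0,0,0.2],[0,0,0,0,0,0,0.2]]]' |grep gras
python3 seq.py "[('stage',[650,-118,49],10,60)]"; python3 held.py |head -1
```

```text
grasp_force: 61.5
grasp_force: 61.4
grasp_force: 61.4
grasp_force: 61.4
grasp_force: 61.4
grasp_force: 61.5
t 58.42 grasp [ 649.2 -118.4  149. ] A 10.0 tooly [ 0.17 -0.98 -0.  ] toolz [ 0.852  0.151 -0.501] j [-0.58 -0.1   2.26  1.47  0.64 -0.31] F [ 0.2  0.6 -1.1] w 0.53 gf 61.5
stage 1 / 1 -0.287 -0.001 0.170 -0.001 0.003 -0.000
scene 537 rect [ 660.4 -116.5] [37.1 69.5] 12.2 z 101.8745113715901 167.95512151171295 c [215.4 200.3]
```

```bash
python3 -m inch '[[[-0.06,0,0.03,0,0,0,0.2],[-0.12,0,0.07,0,0,0,0.2],[-0.18,0,0.1,0,0,0,0.2],[-0.23,0,0.135,0,0,0,0.2],[-0.28,0,0.162,0,0.003,0,0.2]]]' |grep ft
python3 -m inch '[[[0,0,0,0,0,0,0.2],[-0.006,0,0.003,0,0,0,0.2],[-0.012,0,0.007,0,0,0,0.2],[-0.018,0,0.01,0,0,0,0.2],[-0.018,0,0.01,0,0,0,0.2]]]' |grep ft
python3 -m inch '[[[-0.003,0,0.002,0,0,0,0.2],[-0.005,0,0.003,0,0,0,0.2],[-0.005,0,0.003,0,0,0,0.2],[-0.005,0,0.003,0,0,0,0.2],[-0.005,0,0.003,0,0,0,0.2]]]' |grep ft
python3 seq.py "[]"
```

```text
ft_force: [0.8, -0.3, -1.7]
ft_force: [-4.4, 0.4, 7.9]
ft_force: [-10.4, 2.9, 19.1]
t 60.4 grasp [ 651.2 -118.9   47.9] A 10.1 tooly [ 0.17 -0.98  0.  ] toolz [ 0.856  0.151 -0.494] j [-0.58  0.2   2.23  1.83  0.67 -0.76] F [-10.4   2.9  19.1] w 0.53 gf 63.8
```

Firmly on the bench. I'll release it, back out, and move over the cap the same way as before.

```bash
python3 -m inch '[[[0.005,0,-0.003,0,0,0,0.2],[0.005,0,-0.003,0,0,0,0.9],[0.005,0,-0.003,0,0,0,0.9],[0.005,0,-0.05,0,0,0,0.9],[0.005,0,-0.1,0,0,0,0.9]]]' >/dev/null
python3 -m inch '[[[0,0,-0.06,0,0,0,0.9],[0,0,-0.12,0,0,0,0.9],[0,0,-0.18,0,0,0,0.9],[0,0,-0.25,0,0,0,0.9],[0,0,-0.25,0,0,0,0.9]]]' >/dev/null
python3 -m inch '[[[0,0,0,0,0,0,0.9],[0,0,0,0,0,0,0.9],[0,0,0,0,0,0,0.9],[0,0,0,0,0,0,0.9],[0,0,0,0,0,0,0.9]]]' >/dev/null
python3 cap.py |grep -v 967
python3 seq.py "[('up',[590,-125,270],50,30),('vert',[652,-117,200],100,0),('cap',[652,-117,97],100,0)]"
```

```text
(array([741.2, 244.9, 108.6]), np.int32(69), array([138., 135.]))
(array([ 649.3, -115.7,  108.7]), np.int32(146), array([286., 171.]))
(array([ 550. , -373.5,  113.1]), np.int32(172), array([396., 211.]))
(array([ 464.7, -370.7,  113.1]), np.int32(172), array([397., 248.]))
(array([ 231.7, -590.7,  108.7]), np.int32(399), array([500., 351.]))
t 62.33 grasp [ 560.  -134.    97.2] A 9.9 tooly [ 0.17 -0.98 -0.  ] toolz [ 0.853  0.151 -0.5  ] j [-0.78 -0.16  2.45  1.51  0.78 -0.52] F [-0.4  0.1 -0.2] w 0.897 gf 0.0
up 1 / 2 0.227 -0.034 -0.120 0.498 -0.502 -0.500
up 2 / 2 0.197 -0.017 -0.167 0.498 -0.502 -0.500
vert 1 / 3 -0.024 0.047 0.085 0.152 -0.326 -0.568
vert 2 / 3 -0.023 0.047 0.085 0.152 -0.326 -0.568
vert 3 / 3 -0.022 0.047 0.086 0.152 -0.326 -0.568
cap 1 / 1 0.000 -0.000 0.343 0.000 0.000 0.000
```

```bash
python3 -m inch '[[[0.05,-0.005,-0.02,0.1,-0.1,-0.1,0.9],[0.09,-0.01,-0.05,0.2,-0.2,-0.2,0.9],[0.14,-0.02,-0.07,0.3,-0.3,-0.3,0.9],[0.18,-0.03,-0.1,0.4,-0.4,-0.4,0.9],[0.227,-0.034,-0.12,0.498,-0.502,-0.5,0.9]]]' >/dev/null
python3 -m inch '[[[0.04,0,-0.03,0.1,-0.1,-0.1,0.9],[0.08,-0.005,-0.06,0.2,-0.2,-0.2,0.9],[0.12,-0.01,-0.1,0.3,-0.3,-0.3,0.9],[0.16,-0.012,-0.14,0.4,-0.4,-0.4,0.9],[0.197,-0.017,-0.167,0.498,-0.502,-0.5,0.9]]]' >/dev/null
python3 -m inch '[[[-0.005,0.01,0.02,0.03,-0.06,-0.11,0.9],[-0.01,0.02,0.035,0.06,-0.13,-0.22,0.9],[-0.015,0.03,0.05,0.09,-0.2,-0.34,0.9],[-0.02,0.04,0.07,0.12,-0.26,-0.45,0.9],[-0.024,0.047,0.085,0.152,-0.326,-0.568,0.9]]]' >/dev/null
python3 -m inch '[[[-0.005,0.01,0.02,0.03,-0.06,-0.11,0.9],[-0.01,0.02,0.035,0.06,-0.13,-0.22,0.9],[-0.015,0.03,0.05,0.09,-0.2,-0.34,0.9],[-0.02,0.04,0.07,0.12,-0.26,-0.45,0.9],[-0.023,0.047,0.085,0.152,-0.326,-0.568,0.9]]]' >/dev/null
python3 -m inch '[[[-0.007,0.02,0.03,0.04,-0.09,-0.16,0.9],[-0.015,0.03,0.06,0.09,-0.19,-0.33,0.9],[-0.022,0.047,0.086,0.152,-0.326,-0.568,0.9],[-0.022,0.047,0.086,0.152,-0.326,-0.568,0.9],[-0.022,0.047,0.086,0.152,-0.326,-0.568,0.9]]]' >/dev/null
python3 -m inch '[[[0,0,0,0,0,0,0.9],[0,0,0,0,0,0,0.9],[0,0,0,0,0,0,0.9],[0,0,0,0,0,0,0.9],[0,0,0,0,0,0,0.9]]]' >/dev/null
python3 seq.py "[('cap',[652,-117,96],100,0)]"
python3 -m inch '[[[0,0,0.08,0,0,0,0.9],[0,0,0.17,0,0,0,0.9],[0,0,0.26,0,0,0,0.9],[0,0,0.348,0,0,0,0.9],[0,0,0.348,0,0,0,0.9]]]' |grep ft
python3 -m inch '[[[0,0,0,0,0,0,0.6],[0,0,0,0,0,0,0.2],[0,0,0,0,0,0,0.2],[0,0,0,0,0,0,0.2],[0,0,0,0,0,0,0.2]]]' 60
python3 seq.py "[('lift',[652,-117,280],100,0),('over',[559.9,-299.6,280],88.2,0)]"
```

```text
t 66.08 grasp [ 651.8 -117.1  200.1] A 100.0 tooly [0.98 0.17 0.  ] toolz [ 0.  0. -1.] j [-0.26  0.32  1.36  0.    1.46 -0.43] F [-0.2 -0.1 -0. ] w 0.9 gf 0.0
cap 1 / 1 -0.000 0.001 0.347 0.001 -0.000 -0.001
ft_force: [-0.6, -1.2, 0.1]
time: 67.32
position: [652.9, -117.4, 45.8]
eef_rot: [0.643, 0.766, 0.001, 0.001]
ft_force: [-2.4, 0.2, 6.4]
grip_width: 0.379
grasp_force: 59.6
t 67.33 grasp [ 652.8 -117.4   97.8] A 100.0 tooly [0.98 0.17 0.  ] toolz [ 0.003 -0.001 -1.   ] j [-0.26  0.4   1.45  0.    1.29 -0.43] F [-2.4  0.2  6.4] w 0.379 gf 59.6
lift 1 / 1 0.001 -0.001 -0.607 0.006 0.002 -0.001
over 1 / 1 -0.546 -0.408 -0.000 -0.000 -0.000 0.412
```

```bash
python3 -m inch '[[[0,0,-0.08,0,0,0,0.2],[0,0,-0.2,0,0,0,0.2],[0,0,-0.34,0,0,0,0.2],[0,0,-0.48,0,0,0,0.2],[0,0,-0.607,0,0,0,0.2]]]' |grep grasp
python3 -m inch '[[[-0.08,-0.06,0,0,0,0.07,0.2],[-0.2,-0.15,0,0,0,0.15,0.2],[-0.33,-0.25,0,0,0,0.25,0.2],[-0.46,-0.34,0,0,0,0.35,0.2],[-0.546,-0.408,0,0,0,0.412,0.2]]]' |grep grasp
python3 -m inch '[[[0,0,0,0,0,0,0.2],[0,0,0,0,0,0,0.2],[0,0,0,0,0,0,0.2],[0,0,0,0,0,0,0.2],[0,0,0,0,0,0,0.2]]]' |grep grasp
python3 held.py; python3 seq.py "[('a',[559.9,-299.6,190],88.2,0),('ins',[559.9,-299.6,105],88.2,0)]"
```

```text
grasp_force: 59.7
grasp_force: 60.0
grasp_force: 59.9
scene 751 rect [ 563.8 -299.8] [47.  50.7] 88.8 z 179.51724958511974 269.252104730062 c [145.6 136.9]
  top face 6 [ 586.2 -304.6] [5.4 6.8] 6.1 265.153171102028
top 74 rect [ 564.  -283.5] [16.2 33.7] 88.8 z 249.98920666925252 268.0660114175959 c [373.1 194.6]
  top face 1 [ 576.  -287.1] [0. 0.] 0.0 268.0660114175959
t 69.3 grasp [ 559.7 -299.3  277.7] A 88.2 tooly [ 1. -0.  0.] toolz [ 0.  0. -1.] j [-0.6  0.2  1.3  0.   1.6 -0.5] F [ 0.1 -0.2 -0.4] w 0.377 gf 59.9
t 69.3 grasp [ 559.7 -299.3  277.7] A 88.2 tooly [ 1.   -0.03  0.  ] toolz [ 0.  0. -1.] j [-0.57  0.21  1.34  0.    1.59 -0.54] F [ 0.1 -0.2 -0.4] w 0.377 gf 59.9
a 1 / 1 -0.001 0.000 0.292 0.001 -0.000 -0.000
ins 1 / 1 0.000 -0.000 0.283 0.000 0.000 0.000
```

```bash
python3 -m inch '[[[0,0,0.05,0,0,0,0.2],[0,0,0.12,0,0,0,0.2],[0,0,0.19,0,0,0,0.2],[0,0,0.25,0,0,0,0.2],[0,0,0.292,0,0,0,0.2]]]' |grep ft
python3 -m inch '[[[0,0,0.05,0,0,0,0.2],[0,0,0.11,0,0,0,0.2],[0,0,0.17,0,0,0,0.2],[0,0,0.23,0,0,0,0.2],[0,0,0.28,0,0,0,0.2]]]' |grep ft
python3 -m inch '[[[0,0,0,0,0,0,0.2],[0,0,0.004,0,0,0,0.2],[0,0,0.004,0,0,0,0.2],[0,0,0.004,0,0,0,0.2],[0,0,0.004,0,0,0,0.2]]]' |grep ft
python3 seq.py "[]"
```

```text
ft_force: [-0.1, 0.6, -1.0]
ft_force: [-0.2, -0.8, -0.1]
ft_force: [-0.2, -0.4, -0.0]
t 71.17 grasp [ 559.8 -299.6  105.3] A 88.2 tooly [ 1.   -0.03  0.  ] toolz [ 0.001 -0.    -1.   ] j [-0.57  0.33  1.53  0.    1.29 -0.54] F [-0.2 -0.4 -0. ] w 0.388 gf 59.8
```

```bash
python3 -m inch '[[[0,0,0,0,0,0,0.4],[0,0,0,0,0,0,0.65],[0,0,0,0,0,0,0.65],[0,0,-0.05,0,0,0,0.65],[0,0,-0.15,0,0,0,0.65]]]' |grep -E "ft|width"
python3 -m inch '[[[0,0,-0.15,0,0,0,0.7],[0,0,-0.3,0,0,0,0.8],[0,0,-0.45,0,0,0,1],[0,0,-0.5,0,0,0,1],[0,0,-0.5,0,0,0,1]]]' |grep -E "ft|width"
python3 cap.py; python3 pick.py 0 "[650,-118]" 10
```

```text
ft_force: [0.1, 0.4, 0.5]
grip_width: 0.648
ft_force: [-0.6, 0.8, -1.0]
grip_width: 0.999
(array([ 967.6, -415.5,  106.8]), np.int32(360), array([402.,  48.]))
(array([741.8, 243.2, 109.1]), np.int32(68), array([138., 134.]))
(array([ 558.4, -296.3,  113.1]), np.int32(179), array([364., 208.]))
(array([ 464.6, -370.7,  113.3]), np.int32(172), array([398., 248.]))
0 [440.2  91.9] -50.9
t 72.53 grasp [ 559.1 -299.3  298.3] A 88.2 tooly [ 1.   -0.03 -0.  ] toolz [-0.001  0.001 -1.   ] j [-0.57  0.21  1.31  0.    1.63 -0.54] F [0.3 0.7 0.2] w 1.0 gf 0.0
above 1 / 6 0.222 -0.079 0.090 0.210 -0.078 0.786
above 2 / 6 0.180 -0.150 0.094 0.210 -0.078 0.786
above 3 / 6 0.115 -0.198 0.107 0.210 -0.078 0.786
above 4 / 6 0.037 -0.216 0.126 0.210 -0.078 0.786
above 5 / 6 -0.040 -0.201 0.148 0.210 -0.078 0.786
above 6 / 6 -0.105 -0.155 0.170 0.210 -0.078 0.786
down 1 / 1 0.177 -0.000 0.306 0.000 0.000 0.000
lift 1 / 1 -0.243 0.000 -0.421 0.000 0.000 0.000
tilt 1 / 4 0.242 -0.058 -0.139 0.151 0.704 -0.565
tilt 2 / 4 0.282 0.010 -0.043 0.151 0.704 -0.565
tilt 3 / 4 0.266 0.089 0.051 0.151 0.704 -0.565
tilt 4 / 4 0.198 0.163 0.125 0.151 0.704 -0.565
stage 1 / 1 -0.260 -0.000 0.150 0.000 0.000 0.000
```

The last bottle has been knocked to (440,92), so I'm using the new measurement.

```bash
python3 -m inch '[[[0.05,-0.02,0.02,0.05,-0.02,0.19,1],[0.11,-0.04,0.045,0.1,-0.04,0.39,1],[0.17,-0.06,0.07,0.16,-0.06,0.59,1],[0.222,-0.079,0.09,0.21,-0.078,0.786,1],[0.222,-0.079,0.09,0.21,-0.078,0.786,1]]]' >/dev/null
python3 -m inch '[[[0.045,-0.04,0.02,0.05,-0.02,0.19,1],[0.09,-0.075,0.045,0.1,-0.04,0.39,1],[0.13,-0.11,0.07,0.16,-0.06,0.59,1],[0.18,-0.15,0.094,0.21,-0.078,0.786,1],[0.18,-0.15,0.094,0.21,-0.078,0.786,1]]]' >/dev/null
python3 -m inch '[[[0.03,-0.05,0.025,0.05,-0.02,0.19,1],[0.06,-0.1,0.05,0.1,-0.04,0.39,1],[0.09,-0.15,0.08,0.16,-0.06,0.59,1],[0.115,-0.198,0.107,0.21,-0.078,0.786,1],[0.115,-0.198,0.107,0.21,-0.078,0.786,1]]]' >/dev/null
python3 -m inch '[[[0.01,-0.05,0.03,0.05,-0.02,0.19,1],[0.02,-0.11,0.06,0.1,-0.04,0.39,1],[0.03,-0.16,0.09,0.16,-0.06,0.59,1],[0.037,-0.216,0.126,0.21,-0.078,0.786,1],[0.037,-0.216,0.126,0.21,-0.078,0.786,1]]]' >/dev/null
python3 -m inch '[[[-0.01,-0.05,0.04,0.05,-0.02,0.19,1],[-0.02,-0.1,0.07,0.1,-0.04,0.39,1],[-0.03,-0.15,0.11,0.16,-0.06,0.59,1],[-0.04,-0.201,0.148,0.21,-0.078,0.786,1],[-0.04,-0.201,0.148,0.21,-0.078,0.786,1]]]' >/dev/null
python3 -m inch '[[[-0.03,-0.04,0.04,0.05,-0.02,0.19,1],[-0.05,-0.08,0.08,0.1,-0.04,0.39,1],[-0.08,-0.12,0.13,0.16,-0.06,0.59,1],[-0.105,-0.155,0.17,0.21,-0.078,0.786,1],[-0.105,-0.155,0.17,0.21,-0.078,0.786,1]]]' >/dev/null
python3 -m inch '[[[0,0,0,0,0,0,1],[0,0,0,0,0,0,1],[0,0,0,0,0,0,1],[0,0,0,0,0,0,1],[0,0,0,0,0,0,1]]]' >/dev/null
python3 cap.py
python3 seq.py "[('down',[445.3,85.7,24],-50.9,-30)]"
```

```text
(array([ 967.5, -423.4,  105.6]), np.int32(317), array([405.,  48.]))
(array([740.4, 244.1, 109.9]), np.int32(64), array([138., 135.]))
(array([ 558.7, -296.3,  113.1]), np.int32(176), array([364., 208.]))
(array([ 549.9, -373.2,  113.6]), np.int32(167), array([396., 211.]))
(array([ 464.6, -370.5,  113.3]), np.int32(171), array([397., 248.]))
t 76.95 grasp [446.1  85.  131.2] A -50.8 tooly [-0.78 -0.63 -0.  ] toolz [-0.314  0.387 -0.867] j [-0.18  0.16  1.77  0.33  1.63  2.23] F [0.2 0.3 0.2] w 0.998 gf 0.0
down 1 / 1 0.175 0.001 0.311 -0.002 -0.004 0.002
```

Three bottles are in the caddy. j6 is fine at 2.23, so I'll pick up the last one.

```bash
python3 -m inch '[[[0.04,0,0.07,0,0,0,1],[0.08,0,0.14,0,0,0,1],[0.13,0,0.22,0,0,0,1],[0.175,0.001,0.311,0,-0.004,0,1],[0.175,0.001,0.311,0,-0.004,0,1]]]' |grep ft
python3 -m inch '[[[0,0,0,0,0,0,1],[0,0,0,0,0,0,0.6],[0,0,0,0,0,0,0.2],[0,0,0,0,0,0,0.2],[0,0,0,0,0,0,0.2]]]' 60
python3 seq.py "[('lift',[445.3,85.7,170],-50.9,-30),('tilt',[650,-118,150],10,60)]"
```

```text
ft_force: [-0.3, -0.6, -0.4]
time: 78.2
position: [430.2, 105.5, -20.0]
eef_rot: [0.873, -0.415, -0.233, -0.112]
ft_force: [0.9, -1.3, 6.3]
grip_width: 0.53
grasp_force: 61.8
t 78.2 grasp [446.5  85.3  25.1] A -50.8 tooly [-0.78 -0.63 -0.  ] toolz [-0.313  0.389 -0.867] j [-0.18  0.32  1.8   0.33  1.44  2.16] F [ 0.9 -1.3  6.3] w 0.53 gf 61.8
lift 1 / 1 -0.244 0.001 -0.417 -0.005 -0.003 0.003
tilt 1 / 4 0.242 -0.058 -0.139 0.151 0.704 -0.565
tilt 2 / 4 0.282 0.010 -0.043 0.151 0.704 -0.565
tilt 3 / 4 0.266 0.089 0.051 0.151 0.704 -0.565
tilt 4 / 4 0.198 0.163 0.124 0.151 0.704 -0.565
```

```bash
python3 -m inch '[[[-0.04,0,-0.08,0,0,0,0.2],[-0.1,0,-0.17,0,0,0,0.2],[-0.16,0,-0.27,0,0,0,0.2],[-0.21,0,-0.36,0,0,0,0.2],[-0.244,0,-0.417,-0.005,0,0.003,0.2]]]' |grep gras
python3 -m inch '[[[0.05,-0.01,-0.03,0.03,0.14,-0.11,0.2],[0.1,-0.02,-0.06,0.06,0.28,-0.22,0.2],[0.15,-0.035,-0.085,0.09,0.42,-0.34,0.2],[0.19,-0.045,-0.11,0.12,0.56,-0.45,0.2],[0.242,-0.058,-0.139,0.151,0.704,-0.565,0.2]]]' |grep gras
python3 -m inch '[[[0.055,0,-0.01,0.03,0.14,-0.11,0.2],[0.11,0,-0.017,0.06,0.28,-0.22,0.2],[0.17,0.005,-0.025,0.09,0.42,-0.34,0.2],[0.22,0.008,-0.034,0.12,0.56,-0.45,0.2],[0.282,0.01,-0.043,0.151,0.704,-0.565,0.2]]]' |grep gras
python3 -m inch '[[[0.05,0.02,0.01,0.03,0.14,-0.11,0.2],[0.1,0.035,0.02,0.06,0.28,-0.22,0.2],[0.16,0.05,0.03,0.09,0.42,-0.34,0.2],[0.21,0.07,0.04,0.12,0.56,-0.45,0.2],[0.266,0.089,0.051,0.151,0.704,-0.565,0.2]]]' |grep gras
python3 -m inch '[[[0.04,0.03,0.025,0.03,0.14,-0.11,0.2],[0.08,0.065,0.05,0.06,0.28,-0.22,0.2],[0.12,0.1,0.075,0.09,0.42,-0.34,0.2],[0.16,0.13,0.1,0.12,0.56,-0.45,0.2],[0.198,0.163,0.124,0.151,0.704,-0.565,0.2]]]' |grep gras
python3 -m inch '[[[0,0,0,0,0,0,0.2],[0,0,0,0,0,0,0.2],[0,0,0,0,0,0,0.2],[0,0,0,0,0,0,0.2],[0,0,0,0,0,0,0.2]]]' |grep gras
python3 seq.py "[('stage',[650,-118,49],10,60)]"; python3 held.py |head -1
```

```text
grasp_force: 61.5
grasp_force: 61.4
grasp_force: 61.4
grasp_force: 61.4
grasp_force: 61.4
grasp_force: 61.6
t 81.95 grasp [ 647.8 -114.3  149.7] A 9.1 tooly [ 0.17 -0.99 -0.01] toolz [ 0.846  0.149 -0.512] j [-0.57 -0.11  2.27  1.44  0.63 -0.27] F [ 0.5  0.3 -0.8] w 0.537 gf 61.6
stage 1 / 1 -0.283 0.016 0.176 0.000 0.028 -0.017
scene 494 rect [ 659.1 -112.3] [37.5 69.4] 11.2 z 107.73626953148057 167.64387717890182 c [217.2 199.3]
```

```bash
python3 -m inch '[[[-0.06,0,0.03,0,0,0,0.2],[-0.12,0.005,0.07,0,0.01,0,0.2],[-0.18,0.01,0.1,0,0.02,-0.01,0.2],[-0.23,0.016,0.135,0,0.028,-0.017,0.2],[-0.278,0.016,0.17,0,0.028,-0.017,0.2]]]' |grep ft
python3 -m inch '[[[0,0,0,0,0,0,0.2],[-0.006,0,0.003,0,0,0,0.2],[-0.012,0,0.007,0,0,0,0.2],[-0.015,0,0.009,0,0,0,0.2],[-0.015,0,0.009,0,0,0,0.2]]]' |grep ft
python3 seq.py "[]"
```

```text
ft_force: [-0.1, -0.8, -0.7]
ft_force: [0.5, -0.2, -0.9]
t 83.3 grasp [ 649.2 -118.5   45.8] A 10.0 tooly [ 0.17 -0.98  0.  ] toolz [ 0.853  0.15  -0.5  ] j [-0.58  0.2   2.23  1.82  0.66 -0.75] F [ 0.5 -0.2 -0.9] w 0.531 gf 61.6
```

```bash
python3 -m inch '[[[-0.003,0,0.002,0,0,0,0.2],[-0.006,0,0.003,0,0,0,0.2],[-0.008,0,0.005,0,0,0,0.2],[-0.008,0,0.005,0,0,0,0.2],[-0.008,0,0.005,0,0,0,0.2]]]' |grep ft
python3 -m inch '[[[0,0,0,0,0,0,0.9],[0,0,0,0,0,0,0.9],[0,0,0,0,0,0,0.9],[0,0,-0.05,0,0,0,0.9],[0,0,-0.1,0,0,0,0.9]]]' >/dev/null
python3 -m inch '[[[0,0,-0.06,0,0,0,0.9],[0,0,-0.12,0,0,0,0.9],[0,0,-0.18,0,0,0,0.9],[0,0,-0.25,0,0,0,0.9],[0,0,-0.25,0,0,0,0.9]]]' >/dev/null
python3 -m inch '[[[0,0,0,0,0,0,0.9],[0,0,0,0,0,0,0.9],[0,0,0,0,0,0,0.9],[0,0,0,0,0,0,0.9],[0,0,0,0,0,0,0.9]]]' >/dev/null
python3 cap.py |grep -v 967
python3 seq.py "[('up',[590,-125,270],50,30),('vert',[652,-117,200],100,0),('cap',[652,-117,97],100,0)]"
```

```text
ft_force: [-5.3, 1.3, 7.8]
(array([741.4, 244.5, 109.4]), np.int32(70), array([138., 134.]))
(array([ 649.7, -115. ,  109.2]), np.int32(144), array([286., 171.]))
(array([ 558.6, -296.3,  112.8]), np.int32(177), array([364., 208.]))
(array([ 550. , -373.4,  113.1]), np.int32(173), array([396., 211.]))
(array([ 464.8, -370.9,  113.3]), np.int32(170), array([398., 248.]))
t 85.85 grasp [ 559.6 -134.2   95.1] A 10.0 tooly [ 0.17 -0.98 -0.  ] toolz [ 0.853  0.15  -0.5  ] j [-0.78 -0.15  2.45  1.51  0.78 -0.53] F [ 0.2 -0.4  0.2] w 0.9 gf 0.0
up 1 / 2 0.230 -0.034 -0.121 0.499 -0.501 -0.500
up 2 / 2 0.200 -0.016 -0.169 0.499 -0.501 -0.500
vert 1 / 3 -0.024 0.047 0.085 0.152 -0.326 -0.568
vert 2 / 3 -0.023 0.047 0.085 0.152 -0.326 -0.568
vert 3 / 3 -0.022 0.047 0.086 0.152 -0.326 -0.568
cap 1 / 1 0.000 -0.000 0.343 0.000 0.000 0.000
```

```bash
python3 -m inch '[[[0.05,-0.005,-0.02,0.1,-0.1,-0.1,0.9],[0.09,-0.01,-0.05,0.2,-0.2,-0.2,0.9],[0.14,-0.02,-0.07,0.3,-0.3,-0.3,0.9],[0.19,-0.03,-0.1,0.4,-0.4,-0.4,0.9],[0.23,-0.034,-0.121,0.499,-0.501,-0.5,0.9]]]' >/dev/null
python3 -m inch '[[[0.04,0,-0.03,0.1,-0.1,-0.1,0.9],[0.08,-0.005,-0.06,0.2,-0.2,-0.2,0.9],[0.12,-0.01,-0.1,0.3,-0.3,-0.3,0.9],[0.16,-0.012,-0.14,0.4,-0.4,-0.4,0.9],[0.2,-0.016,-0.169,0.499,-0.501,-0.5,0.9]]]' >/dev/null
python3 -m inch '[[[-0.005,0.01,0.02,0.03,-0.06,-0.11,0.9],[-0.01,0.02,0.035,0.06,-0.13,-0.22,0.9],[-0.015,0.03,0.05,0.09,-0.2,-0.34,0.9],[-0.02,0.04,0.07,0.12,-0.26,-0.45,0.9],[-0.024,0.047,0.085,0.152,-0.326,-0.568,0.9]]]' >/dev/null
python3 -m inch '[[[-0.005,0.01,0.02,0.03,-0.06,-0.11,0.9],[-0.01,0.02,0.035,0.06,-0.13,-0.22,0.9],[-0.015,0.03,0.05,0.09,-0.2,-0.34,0.9],[-0.02,0.04,0.07,0.12,-0.26,-0.45,0.9],[-0.023,0.047,0.085,0.152,-0.326,-0.568,0.9]]]' >/dev/null
python3 -m inch '[[[-0.007,0.02,0.03,0.04,-0.09,-0.16,0.9],[-0.015,0.03,0.06,0.09,-0.19,-0.33,0.9],[-0.022,0.047,0.086,0.152,-0.326,-0.568,0.9],[-0.022,0.047,0.086,0.152,-0.326,-0.568,0.9],[-0.022,0.047,0.086,0.152,-0.326,-0.568,0.9]]]' >/dev/null
python3 -m inch '[[[0,0,0,0,0,0,0.9],[0,0,0,0,0,0,0.9],[0,0,0,0,0,0,0.9],[0,0,0,0,0,0,0.9],[0,0,0,0,0,0,0.9]]]' >/dev/null
python3 seq.py "[('cap',[652,-117,96],100,0)]"
python3 -m inch '[[[0,0,0.08,0,0,0,0.9],[0,0,0.17,0,0,0,0.9],[0,0,0.26,0,0,0,0.9],[0,0,0.348,0,0,0,0.9],[0,0,0.348,0,0,0,0.9]]]' |grep ft
python3 -m inch '[[[0,0,0,0,0,0,0.6],[0,0,0,0,0,0,0.2],[0,0,0,0,0,0,0.2],[0,0,0,0,0,0,0.2],[0,0,0,0,0,0,0.2]]]' 60
python3 seq.py "[('lift',[652,-117,280],100,0),('over',[467.9,-296.7,280],88.2,0)]"
```

```text
t 89.6 grasp [ 651.9 -117.2  200.1] A 100.0 tooly [0.98 0.17 0.  ] toolz [ 0.001  0.    -1.   ] j [-0.26  0.32  1.36  0.    1.46 -0.43] F [ 0.4  0.1 -0.9] w 0.9 gf 0.0
cap 1 / 1 0.001 -0.000 0.347 0.002 -0.001 -0.000
ft_force: [0.5, -0.2, 0.7]
time: 90.85
position: [653.1, -117.5, 45.8]
eef_rot: [0.643, 0.766, 0.001, 0.001]
ft_force: [-2.1, 0.4, 5.7]
grip_width: 0.377
grasp_force: 59.7
t 90.85 grasp [ 653.  -117.5   97.8] A 100.0 tooly [0.98 0.17 0.  ] toolz [ 0.004 -0.    -1.   ] j [-0.26  0.4   1.45  0.    1.29 -0.43] F [-2.1  0.4  5.7] w 0.377 gf 59.7
lift 1 / 1 0.002 -0.001 -0.607 0.007 0.002 -0.000
over 1 / 1 -0.483 -0.708 -0.000 -0.000 -0.000 0.412
```

```bash
python3 -m inch '[[[0,0,-0.08,0,0,0,0.2],[0,0,-0.2,0,0,0,0.2],[0,0,-0.34,0,0,0,0.2],[0,0,-0.48,0,0,0,0.2],[0,0,-0.607,0,0,0,0.2]]]' |grep grasp
python3 -m inch '[[[-0.07,-0.1,0,0,0,0.06,0.2],[-0.17,-0.25,0,0,0,0.14,0.2],[-0.28,-0.41,0,0,0,0.24,0.2],[-0.39,-0.57,0,0,0,0.34,0.2],[-0.483,-0.708,0,0,0,0.412,0.2]]]' |grep grasp
python3 -m inch '[[[0,0,0,0,0,0,0.2],[0,0,0,0,0,0,0.2],[0,0,0,0,0,0,0.2],[0,0,0,0,0,0,0.2],[0,0,0,0,0,0,0.2]]]' |grep grasp
python3 held.py; python3 seq.py "[('a',[467.9,-296.7,190],88.2,0),('ins',[467.9,-296.7,105],88.2,0)]"
```

```text
grasp_force: 59.7
grasp_force: 60.0
grasp_force: 60.0
scene 675 rect [ 472.2 -296.5] [47.2 47.7] 87.3 z 180.32002524941348 269.910181940449 c [159.7 114.7]
  top face 13 [ 493.3 -297.8] [21.2  3. ] 88.0 265.64129732603305
top 137 rect [ 467.7 -280.1] [46.8 17.4] 1.7 z 224.94391363358832 269.71925656884287 c [374.3 243.9]
  top face 4 [ 468.6 -283.1] [ 1.  45.2] 88.5 267.61600698229097
t 92.83 grasp [ 468.1 -296.5  277.4] A 88.2 tooly [ 1. -0.  0.] toolz [ 0.  0. -1.] j [-0.7 -0.   1.6  0.   1.6 -0.6] F [ 0.7 -0.4 -1.2] w 0.379 gf 60.0
t 92.83 grasp [ 468.1 -296.5  277.4] A 88.2 tooly [ 1.   -0.03  0.  ] toolz [ 0.001  0.001 -1.   ] j [-0.66 -0.01  1.58  0.    1.57 -0.63] F [ 0.7 -0.4 -1.2] w 0.379 gf 60.0
a 1 / 1 -0.001 -0.001 0.291 0.002 -0.001 0.001
ins 1 / 1 0.000 -0.000 0.283 0.000 0.000 0.000
```

Aligned. I'll insert, release and rise clear, then check.

```bash
python3 -m inch '[[[0,0,0.05,0,0,0,0.2],[0,0,0.12,0,0,0,0.2],[0,0,0.19,0,0,0,0.2],[0,0,0.25,0,0,0,0.2],[0,0,0.291,0,0,0,0.2]]]' |grep ft
python3 -m inch '[[[0,0,0.05,0,0,0,0.2],[0,0,0.11,0,0,0,0.2],[0,0,0.17,0,0,0,0.2],[0,0,0.23,0,0,0,0.2],[0,0,0.28,0,0,0,0.2]]]' |grep ft
python3 -m inch '[[[0,0,0,0,0,0,0.2],[0,0,0.004,0,0,0,0.2],[0,0,0.004,0,0,0,0.2],[0,0,0.004,0,0,0,0.4],[0,0,0.004,0,0,0,0.65]]]' |grep -E "ft|pos"
python3 -m inch '[[[0,0,0,0,0,0,0.65],[0,0,0,0,0,0,0.65],[0,0,-0.05,0,0,0,0.65],[0,0,-0.2,0,0,0,0.65],[0,0,-0.4,0,0,0,0.65]]]' |grep -E "ft|width"
python3 -m inch '[[[0.05,0,-0.2,0,0,0,0.65],[0.2,0,-0.3,0,0,0,0.65],[0.35,0,-0.3,0,0,0,0.65],[0.5,0,-0.3,0,0,0,0.65],[0.5,0,-0.3,0,0,0,0.65]]]' |grep -E "ft|width"
python3 cap.py
python3 - <<'E'
from plan import *
p,X=cloud("top"); cv2.imwrite("pics/t8.png",cv2.resize(p[150:300,300:450,::-1],(600,600)))
R=np.zeros(X.shape[:2],bool); R[185:270,335:410]=1
for n,a,b in(("bar",135,160),("walls",47,62)):
    m=R&(X[...,2]>a)&(X[...,2]<b); r=cv2.minAreaRect(X[m][:,:2].astype(np.float32)); print(n,r,X[m][:,2].mean())
show()
E
```

```text
ft_force: [-1.1, -0.5, -0.4]
ft_force: [0.3, 0.1, -1.3]
position: [468.4, -297.0, 53.6]
ft_force: [1.2, -0.7, 0.5]
ft_force: [0.5, -0.1, -0.2]
grip_width: 0.65
ft_force: [0.2, -1.4, 0.9]
grip_width: 0.654
(array([ 967.6, -415.6,  106.7]), np.int32(362), array([402.,  48.]))
(array([741.8, 244.4, 108.6]), np.int32(78), array([138., 134.]))
bar ((588.5279541015625, -345.7001953125), (16.46714973449707, 5.19911527633667), 77.4375228881836) 142.74948612466588
walls ((586.6466064453125, -409.0095520019531), (5.755908012390137, 1.97066330909729), 65.15403747558594) 54.77510760126523
t 96.05 grasp [ 472.6 -146.9  316.1] A 88.3 tooly [ 1.   -0.03  0.  ] toolz [ 0.002 -0.001 -1.   ] j [-0.41 -0.18  1.67  0.    1.65 -0.37] F [-0.2  0.7 -0.1] w 0.653 gf 0.0
```

View pics/t8.png

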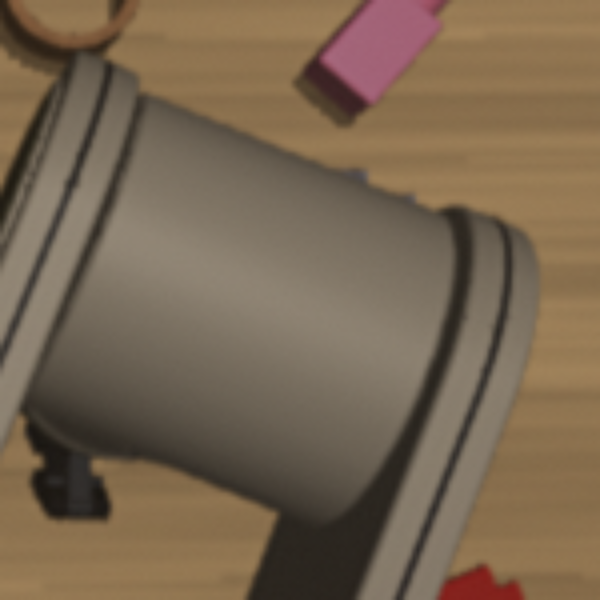

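In the top view the elbow covers the caddy, so I'll measure it in the scene view instead.

```bash
python3 - <<'E'
from plan import *; from cap import caps
for c in caps("scene",98,122): print(c)
p,X=cloud("scene"); cv2.imwrite("pics/s8.png",cv2.resize(p[110:230,90:210,::-1],(600,600),interpolation=cv2.INTER_CUBIC))
with np.errstate(invalid="ignore"): m=(np.hypot(X[...,0]-513,X[...,1]+337)<95)&(X[...,2]>126)&(X[...,2]<155)
r=cv2.minAreaRect(X[m][:,:2].astype(np.float32)); print("bar",r,m.sum(),X[m][:,2].max())
E
```

```text
(array([-722.6,  465.3,  105.9]), np.int32(202), array([415.,   1.]))
(array([ 135.7, -798.9,  112.1]), np.int32(207), array([52., 70.]))
(array([ 152.5, -601.3,  110.2]), np.int32(254), array([106.,  78.]))
(array([ 60.4,  22.4, 110.1]), np.int32(182), array([299.,  80.]))
(array([ 465.8, -308.6,  110.3]), np.int32(197), array([162., 146.]))
(array([ 472.3, -378.8,  112.8]), np.int32(75), array([136., 144.]))
(array([ 558.2, -381.2,  112.3]), np.int32(82), array([123., 165.]))
(array([ 567.2, -298.9,  110.8]), np.int32(153), array([153., 171.]))
(array([ 593.5, -340.4,  110.5]), np.int32(82), array([133., 176.]))
bar ((513.9050903320312, -340.8549499511719), (30.68521499633789, 165.96961975097656), 88.2124252319336) 453 149.15001438039545
```

View pics/s8.png

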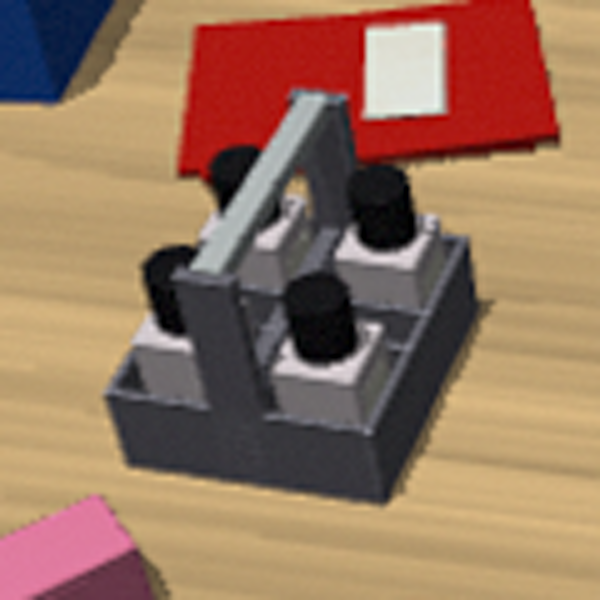

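All four bottles stand in the wells, with caps at about (240,180), (380,205), (180,290) and (320,315). Next I'll grip the bar.

```bash
python3 seq.py "[('over',[513,-338,260],-1.8,0),('down',[513,-338,141],-1.8,0)]"
```

```text
t 96.15 grasp [ 472.5 -147.8  315.5] A 88.2 tooly [ 1.   -0.03  0.  ] toolz [ 0.001 -0.    -1.   ] j [-0.41 -0.18  1.67  0.    1.65 -0.37] F [ 0.5 -0.6  0.3] w 0.645 gf 0.0
over 1 / 4 -0.157 0.039 0.046 0.001 -0.001 0.785
over 2 / 4 -0.131 0.096 0.046 0.001 -0.001 0.785
over 3 / 4 -0.084 0.139 0.046 0.001 -0.001 0.785
over 4 / 4 -0.024 0.160 0.046 0.001 -0.001 0.785
down 1 / 1 0.000 -0.000 0.397 0.000 0.000 0.000
```

```bash
python3 -m inch '[[[-0.04,0.01,0.01,0,0,0.2,0.65],[-0.08,0.02,0.02,0,0,0.4,0.65],[-0.12,0.03,0.03,0,0,0.6,0.65],[-0.157,0.039,0.046,0,0,0.785,0.65],[-0.157,0.039,0.046,0,0,0.785,0.65]]]' >/dev/null
python3 -m inch '[[[-0.03,0.025,0.01,0,0,0.2,0.65],[-0.065,0.05,0.02,0,0,0.4,0.65],[-0.1,0.07,0.03,0,0,0.6,0.65],[-0.131,0.096,0.046,0,0,0.785,0.65],[-0.131,0.096,0.046,0,0,0.785,0.65]]]' >/dev/null
python3 -m inch '[[[-0.02,0.035,0.01,0,0,0.2,0.65],[-0.04,0.07,0.02,0,0,0.4,0.65],[-0.06,0.1,0.03,0,0,0.6,0.65],[-0.084,0.139,0.046,0,0,0.785,0.65],[-0.084,0.139,0.046,0,0,0.785,0.65]]]' >/dev/null
python3 -m inch '[[[-0.005,0.04,0.01,0,0,0.2,0.65],[-0.01,0.08,0.02,0,0,0.4,0.65],[-0.02,0.12,0.03,0,0,0.6,0.65],[-0.024,0.16,0.046,0,0,0.785,0.65],[-0.024,0.16,0.046,0,0,0.785,0.65]]]' >/dev/null
python3 -m inch '[[[0,0,0,0,0,0,0.65],[0,0,0,0,0,0,0.65],[0,0,0,0,0,0,0.65],[0,0,0,0,0,0,0.65],[0,0,0,0,0,0,0.65]]]' >/dev/null
python3 seq.py "[('down',[513,-338,141],-1.8,0)]"
```

```text
t 99.28 grasp [ 513.3 -337.   259.9] A -1.7 tooly [-0.03 -1.   -0.  ] toolz [ 0.001  0.    -1.   ] j [-0.67  0.16  1.43  0.    1.55  0.94] F [ 0.4 -0.  -0.4] w 0.648 gf 0.0
down 1 / 1 -0.002 0.004 0.396 -0.001 -0.002 0.002
```

```bash
python3 -m inch '[[[0,0,0.09,0,0,0,0.65],[0,0,0.19,0,0,0,0.65],[0,0.002,0.29,0,0,0,0.65],[0,0.004,0.36,0,0,0,0.65],[0,0.004,0.396,0,0,0,0.65]]]' |grep ft
python3 -m inch '[[[0,0,0,0,0,0,0.65],[0,0,0,0,0,0,0.4],[0,0,0,0,0,0,0.2],[0,0,0,0,0,0,0],[0,0,0,0,0,0,0]]]' 40 |grep -E "ft|wid|gras"
python3 -m inch '[[[0,0,0,0,0,0,0],[0,0,0,0,0,0,0],[0,0,0,0,0,0,0],[0,0,0,0,0,0,0],[0,0,0,0,0,0,0]]]' 110
python3 seq.py "[]"
```

```text
ft_force: [-1.2, 0.2, 0.5]
ft_force: [1.3, -5.5, 3.0]
grip_width: 0.174
grasp_force: 41.6
time: 101.15
position: [514.2, -339.6, 90.5]
eef_rot: [1.0, -0.016, 0.002, 0.001]
ft_force: [1.2, -5.7, 3.9]
grip_width: 0.159
grasp_force: 107.7
t 101.15 grasp [ 514.  -339.5  142.5] A -1.8 tooly [-0.03 -1.    0.  ] toolz [ 0.003 -0.002 -1.   ] j [-0.67  0.24  1.56  0.    1.34  0.93] F [ 1.2 -5.7  3.9] w 0.159 gf 107.7
```

Gripped at about 14–16 mm, the bar's width. I'll lift slowly and check.

```bash
python3 -m inch '[[[0,0,-0.01,0,0,0,0],[0,0,-0.03,0,0,0,0],[0,0,-0.06,0,0,0,0],[0,0,-0.09,0,0,0,0],[0,0,-0.12,0,0,0,0]]]' |grep -E "ft|wid|gras"
python3 -m inch '[[[0,0,-0.03,0,0,0,0],[0,0,-0.06,0,0,0,0],[0,0,-0.08,0,0,0,0],[0,0,-0.1,0,0,0,0],[0,0,-0.1,0,0,0,0]]]' |grep -E "ft|wid|gras"
python3 -m inch '[[[0,0,0,0,0,0,0],[0,0,0,0,0,0,0],[0,0,0,0,0,0,0],[0,0,0,0,0,0,0],[0,0,0,0,0,0,0]]]' |grep -E "ft|wid|gras"
python3 seq.py "[('carry',[489,339.4,208],-1.8,0)]"
python3 - <<'E'
from h import *
p,X=cloud("scene"); cv2.imwrite("pics/s9.png",cv2.resize(p[60:240,60:300,::-1],(800,600)))
E
```

```text
ft_force: [0.0, -0.4, -7.8]
grip_width: 0.159
grasp_force: 107.6
ft_force: [-0.6, 0.1, -8.1]
grip_width: 0.161
grasp_force: 107.6
ft_force: [-0.2, -0.2, -8.5]
grip_width: 0.153
grasp_force: 107.6
t 103.03 grasp [ 513.3 -338.2  207. ] A -1.8 tooly [-0.03 -1.   -0.  ] toolz [ 0.001  0.    -1.   ] j [-0.67  0.19  1.5   0.    1.46  0.93] F [-0.2 -0.2 -8.5] w 0.153 gf 107.6
carry 1 / 3 -0.050 -0.752 -0.001 -0.000 -0.001 0.000
carry 2 / 3 -0.050 -0.752 -0.001 -0.000 -0.001 0.000
carry 3 / 3 -0.051 -0.752 -0.001 -0.000 -0.001 0.000
```

View pics/s9.png

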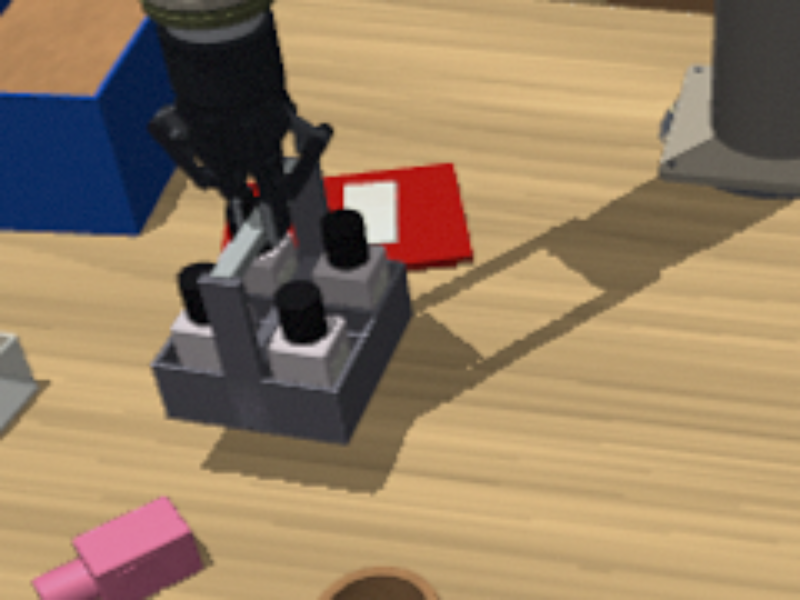

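The loaded caddy is off the bench and level at about (290,330), with four bottles in it. I'll carry it across smoothly.

```bash
python3 -m inch '[[[-0.001,-0.01,0,0,0,0,0],[-0.002,-0.04,0,0,0,0,0],[-0.005,-0.08,0,0,0,0,0],[-0.009,-0.14,0,0,0,0,0],[-0.013,-0.2,0,0,0,0,0]]]' |grep -E "pos"
python3 -m inch '[[[-0.005,-0.08,0,0,0,0,0],[-0.011,-0.16,0,0,0,0,0],[-0.016,-0.24,0,0,0,0,0],[-0.022,-0.32,0,0,0,0,0],[-0.027,-0.4,0,0,0,0,0]]]' |grep -E "pos"
python3 -m inch '[[[-0.005,-0.08,0,0,0,0,0],[-0.011,-0.16,0,0,0,0,0],[-0.016,-0.24,0,0,0,0,0],[-0.022,-0.32,0,0,0,0,0],[-0.027,-0.4,0,0,0,0,0]]]' |grep -E "pos"
python3 -m inch '[[[-0.005,-0.08,0,0,0,0,0],[-0.011,-0.16,0,0,0,0,0],[-0.016,-0.24,0,0,0,0,0],[-0.022,-0.32,0,0,0,0,0],[-0.027,-0.4,0,0,0,0,0]]]' |grep -E "pos"
python3 -m inch '[[[-0.005,-0.08,0,0,0,0,0],[-0.011,-0.16,0,0,0,0,0],[-0.016,-0.24,0,0,0,0,0],[-0.022,-0.32,0,0,0,0,0],[-0.027,-0.4,0,0,0,0,0]]]' |grep -E "pos"
python3 -m inch '[[[-0.005,-0.075,0,0,0,0,0],[-0.009,-0.14,0,0,0,0,0],[-0.013,-0.2,0,0,0,0,0],[-0.017,-0.25,0,0,0,0,0],[-0.02,-0.3,0,0,0,0,0]]]' |grep -E "pos"
python3 -m inch '[[[-0.003,-0.045,0,0,0,0,0],[-0.006,-0.085,0,0,0,0,0],[-0.008,-0.12,0,0,0,0,0],[-0.01,-0.145,0,0,0,0,0],[-0.01,-0.155,0,0,0,0,0]]]' |grep -E "pos|gras"
python3 -m inch '[[[0,0,0,0,0,0,0],[0,0,0,0,0,0,0],[0,0,0,0,0,0,0],[0,0,0,0,0,0,0],[0,0,0,0,0,0,0]]]' |grep -E "ft"
python3 seq.py "[('set',[489,339.4,148],-1.8,0)]"
```

```text
position: [511.2, -276.5, 155.1]
position: [506.7, -156.0, 155.2]
position: [502.0, -35.9, 155.3]
position: [497.4, 84.2, 155.4]
position: [492.7, 204.3, 155.4]
position: [490.3, 293.6, 155.3]
position: [488.8, 339.7, 155.3]
grasp_force: 107.7
ft_force: [-0.1, 0.2, -7.9]
t 108.08 grasp [488.8 339.2 207.3] A -1.8 tooly [-0.03 -1.   -0.  ] toolz [ 0.001  0.    -1.   ] j [ 0.52  0.14  1.55 -0.    1.45  2.12] F [-0.1  0.2 -7.9] w 0.159 gf 107.7
set 1 / 1 0.000 -0.000 0.198 -0.001 -0.002 0.001
```

```bash
python3 -m inch '[[[0,0,0.03,0,0,0,0],[0,0,0.07,0,0,0,0],[0,0,0.11,0,0,0,0],[0,0,0.15,0,0,0,0],[0,0,0.18,0,0,0,0]]]' |grep -E "ft|pos"
python3 -m inch '[[[0,0,0.005,0,0,0,0],[0,0,0.01,0,0,0,0],[0,0,0.015,0,0,0,0],[0,0,0.018,0,0,0,0],[0,0,0.018,0,0,0,0]]]' |grep -E "ft|pos"
python3 seq.py "[]"
```

```text
position: [488.5, 339.1, 99.9]
ft_force: [-0.0, -0.4, -8.2]
position: [488.9, 339.4, 96.0]
ft_force: [0.7, 0.4, -9.0]
t 109.33 grasp [488.9 339.4 148. ] A -1.8 tooly [-0.03 -1.   -0.  ] toolz [ 0.001  0.    -1.   ] j [ 0.52  0.18  1.61 -0.    1.34  2.12] F [ 0.7  0.4 -9. ] w 0.155 gf 107.8
```

```bash
python3 -m inch '[[[0,0,0.003,0,0,0,0],[0,0,0.006,0,0,0,0],[0,0,0.006,0,0,0,0],[0,0,0.006,0,0,0,0],[0,0,0.006,0,0,0,0]]]' |grep -E "ft|pos"
python3 -m inch '[[[0,0,0.002,0,0,0,0],[0,0,0.003,0,0,0,0],[0,0,0.003,0,0,0,0],[0,0,0.003,0,0,0,0],[0,0,0.003,0,0,0,0]]]' |grep -E "ft|pos"
```

```text
position: [489.0, 339.3, 94.6]
ft_force: [-4.2, -3.9, -0.5]
position: [489.0, 339.2, 94.5]
ft_force: [-6.8, -6.5, 5.3]
```

Set down. I'll open gently, rise straight up, and move clear.

```bash
python3 -m inch '[[[0,0,0,0,0,0,0.2],[0,0,0,0,0,0,0.35],[0,0,0,0,0,0,0.5],[0,0,0,0,0,0,0.6],[0,0,0,0,0,0,0.6]]]' |grep -E "ft|wid"
python3 -m inch '[[[0,0,-0.03,0,0,0,0.6],[0,0,-0.1,0,0,0,0.6],[0,0,-0.2,0,0,0,0.6],[0,0,-0.35,0,0,0,0.6],[0,0,-0.5,0,0,0,0.6]]]' |grep -E "ft|wid"
python3 -m inch '[[[0,0.1,0,0,0,0,0.6],[0,0.3,0,0,0,0,0.6],[0,0.5,0,0,0,0,0.6],[0,0.7,0,0,0,0,0.6],[0,0.9,0,0,0,0,0.6]]]' |grep -E "ft|wid"
python3 -m inch '[[[0,0.1,0,0,0,0,0.6],[0,0.2,0,0,0,0,0.6],[0,0.3,0,0,0,0,0.6],[0,0.3,0,0,0,0,0.6],[0,0.3,0,0,0,0,0.6]]]' |grep -E "ft|wid"
python3 - <<'E'
from plan import *; from cap import caps
for c in caps(): print(c)
p,X=cloud("top"); q,_=cams.read_camera("scene")
cv2.imwrite("pics/end.png",np.hstack([cv2.resize(p[80:310,30:260,::-1],(400,400)),cv2.resize(q[100:330,270:500,::-1],(400,400))]))
with np.errstate(invalid="ignore"): N=np.hypot(X[...,0]-489,X[...,1]-339)<130
for n,a,b in(("bar",138,160),("walls",52,66)):
    m=N&(X[...,2]>a)&(X[...,2]<b); r=cv2.minAreaRect(X[m][:,:2].astype(np.float32)); print(n,r,X[m][:,2].mean())
show()
E
```

```text
ft_force: [0.5, 0.3, 0.4]
grip_width: 0.601
ft_force: [1.0, 0.8, -0.4]
grip_width: 0.599
ft_force: [1.8, 0.0, 0.4]
grip_width: 0.597
ft_force: [0.5, 0.8, -0.2]
grip_width: 0.6
(array([ 967.6, -415.7,  107. ]), np.int32(353), array([402.,  48.]))
(array([741.8, 245.7, 107.6]), np.int32(84), array([137., 135.]))
(array([533.6, 377.3, 116.9]), np.int32(191), array([ 76., 220.]))
(array([525.2, 300.2, 116.4]), np.int32(198), array([109., 223.]))
(array([443. , 380.1, 116.7]), np.int32(185), array([ 73., 259.]))
(array([439.9, 302.5, 116.3]), np.int32(195), array([107., 261.]))
bar ((487.4424743652344, 340.55572509765625), (30.942920684814453, 158.91262817382812), 88.09056854248047) 148.4884818751123
walls ((486.53802490234375, 340.73095703125), (147.172119140625, 159.7856903076172), 88.25709533691406) 58.83198764870317
t 113.22 grasp [477.7 -19.7 295.2] A -1.7 tooly [-0.03 -1.   -0.  ] toolz [ 0.001  0.001 -1.   ] j [-0.15 -0.22  1.74  0.    1.62  1.45] F [-0.4  0.5  0.3] w 0.598 gf 0.0
```

View pics/end.png

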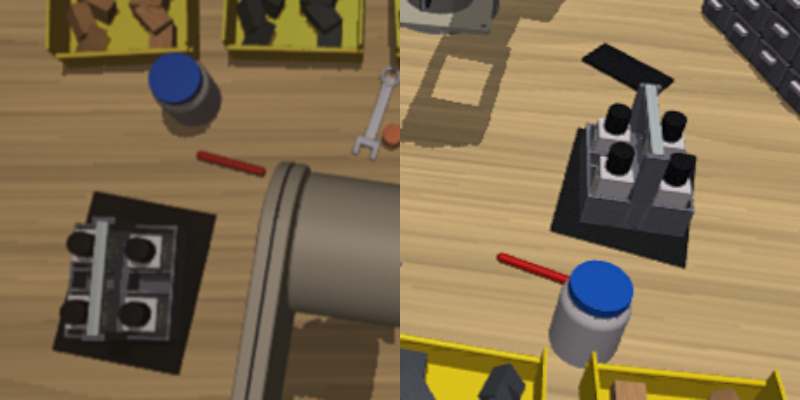

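The caddy sits on the mat at about (120,280) in the left panel. It is within about 3 mm of centre, all four bottles stand upright, and the arm is clear.

```bash
python3 -c "
from cell import workorder; print(workorder.sign_off())"
```

```text
the job is handed in; nothing more can be done
None
```

The job is handed in at about 113 s of the 210 s allowed: all four bottles are standing in the caddy, which is within about 3 mm of the mat's centre; the sign-off gave no pass or fail result.

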